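# Load and start the rack shaker

### The arm

A 6-joint arm with a two-finger parallel gripper is mounted at the origin on the work surface. World frame = base frame: x ahead of the robot, y to its left, z up, the work surface at z = 0. Lengths are in m, angles in rad, forces in N, time in s.
With the tool pointing down it reaches from about 0.35 to 0.775 m from the base axis. Payload 5.5 kg.
Tool frame: the origin (TCP) lies at the very end of the fingers, on their centre line; the grasp point (between the pads) lies 19 mm behind it; z points along the fingers, y is the line along which they close (so a half turn about z gives the same grasp; the last joint's range is limited). The gripper opens to 85 mm and grips with 20 to 120 N. Pads are 22 mm wide; open, the fingers measure 114 mm over their backs; the gripper's body (76 mm by 85 mm) begins 54 mm behind the grasp point. The pads swing forward as they close: fully open they stand 13 mm farther back than shut.
Start: joints at [-1.411, 0.313, 0.046, 1.304, 0, 1.431], TCP at [0.17, -0.549, 0.231] pointing down, gripper open.
Joint ranges: [-2.76, 2.76], [-0.86, 1.69], [-1.03, 1.26], [-2.2, 2.34], [-1.47, 1.5], [-3.14, 3.14]. Speed limits (rad/s): [2.57, 2.57, 3.14, 3.14, 3.14, 3.14].

### API

Orientations are given as a rotation vector (axis times angle).
In Python, from station import arm gives the robot as it stands.
- The arm moves only by the shell command python3 drive.py 'ROWS' [OPENING] [FORCE]. ROWS is rows parted by semicolons, their numbers by spaces, 1 to 8 of them, each of 6 numbers: dx, dy, dz in m, then a rotation vector rx, ry, rz in rad; each row is the pose to reach, as a shift and turn from the pose commanded when the command began, along the tool's axes at that moment; what a row does not reach only later rows make up. A row lasts 1/10 s, in which the tool goes at most 0.05 m and 0.15 rad, less where a joint would pass 70% of its speed; a pose out of reach is approached as far as the arm can. OPENING is the finger opening in m, set as the command begins (- or left out keeps the last). The fingers move at their own pace and stop on an object; FORCE is the grip in N (left out, the last holds). Time passes only in rows, so rows that do not move let the fingers close. It prints the time, the measured TCP pose, the force, the opening and the grip force at its end.
- arm.sense(): the state, without advancing time (a new reading comes with each control period).
- arm.get_image(name): name is "side" or "top" or "wrist"; returns the picture (420x560x3 uint8, red, green, blue); there is no depth.
- arm.camera_params(name): a dict with "intrinsics" (3x3 intrinsics, pixels), "dist" ([k1, k2, p1, p2, k3] as OpenCV has them; the pictures are not rectified), "T" (4x4, takes a point from camera to world coordinates). Camera axes: x right, y up, looking along -z (the intrinsics and any distortion apply to the point x, -y, -z); pixel columns grow to the right and rows downward; lengths in m; the calibration is good to about 2 mm. A picture is of the moment at which its call begins: read the wrist's pose just before it. camera_params takes no time and is no camera call; for the wrist camera it gives the pose at the moment of the call.
- arm.sign_off(): hands the job in; it is judged then, once.
The state is a dict: "clock": time; "qpos": joint angles; "joint_vel": joint speeds; "effort": joint torques, N m; "tcp_pos": TCP position; "tool_rot": TCP orientation; "ft_force": force on the tool from outside, world axes, zero at the start; "moment": the same for the moment, N m; "gripper_width": finger opening in m; "finger_force": force on a finger pad.
Only numpy, scipy, OpenCV 4.12 (cv2) and the standard library are available. Lean on these libraries where they do the work, as an engineer would, in place of code of your own. Each camera call takes 0.05 s, during which the arm holds its last target. There are 200 camera calls.

### The job

Load every rack plate on the bench into the shaker bay of its own colour: tilt it to hook one edge under the coloured lip, then lower and press the other edge flat until the orange clip snaps over it. Once all are in, check each one that is there in the order red, blue, yellow: pull its bar straight up with about 8 N (bar about 8 mm out of its collar), keep that for three seconds, and let it spring back with the rack still held flat. Then push the start lever fully over, away from you, and leave the other glassware and the tip box where they are.

Things in the scene. Friction and masses are not known exactly. Their poses are not given: they have to be found in the camera images.
- rack_red: loose aluminium plate with red stripes, 0.27 kg: 110 (x) x 84 (y) x 6 mm, same either way round; origin at the centre of its underside, z up. On its middle, over an 18 mm wide steel collar, stands an upright red pull bar: 14 mm thick along x, 36 mm long along y, from 22 to 50 mm above the underside
- pull_red (a joint): how far (m) the red rack's pull bar has risen from its collar along the plate's z, 0 to 0.016. It is sprung: it starts to rise at 4 N and rises 2 mm per further newton, so 0.008 is a pull of 8 N; a green stem then shows. Let go, it springs back to 0
- bay_red: fixed bay with red lip and red floor patch for the red rack; origin at the centre of its floor, z up, x from the lip (robot's side) to the orange clip (32 mm wide, mid +x end). The seated rack's frame coincides with it: 2 mm play in x between the lip's wall and a 4 mm high stop, 3 mm in y between ridges 9 mm high at y = +-48 mm
- lip_red (a point): middle of the red lip's lower free edge, 9 mm above the bay floor, at bay x = -49 mm. The lip is 64 mm wide (y), 5 mm thick, and overhangs 8 mm from the wall at bay x = -57 mm
- clip_red (a joint): travel (m) of the red bay's clip to bay +x, 0 to 0.010, sprung to 0. At 0 its flat underside covers bay x above 50.5 mm, 7.5 mm over the floor; from there its face slopes back up to x = 57 mm, 24 mm high. A plate edge pressed down the slope (about 6 N there) drives it back; it snaps over the seated plate and then holds it however one lifts
- rack_blue: loose aluminium plate with blue stripes, 0.27 kg: 110 (x) x 84 (y) x 6 mm, same either way round; origin at the centre of its underside, z up. On its middle, over an 18 mm wide steel collar, stands an upright blue pull bar: 14 mm thick along x, 36 mm long along y, from 22 to 50 mm above the underside
- pull_blue (a joint): how far (m) the blue rack's pull bar has risen from its collar along the plate's z, 0 to 0.016. It is sprung: it starts to rise at 4 N and rises 2 mm per further newton, so 0.008 is a pull of 8 N; a green stem then shows. Let go, it springs back to 0
- bay_blue: fixed bay with blue lip and blue floor patch for the blue rack; origin at the centre of its floor, z up, x from the lip (robot's side) to the orange clip (32 mm wide, mid +x end). The seated rack's frame coincides with it: 2 mm play in x between the lip's wall and a 4 mm high stop, 3 mm in y between ridges 9 mm high at y = +-48 mm
- lip_blue (a point): middle of the blue lip's lower free edge, 9 mm above the bay floor, at bay x = -49 mm. The lip is 64 mm wide (y), 5 mm thick, and overhangs 8 mm from the wall at bay x = -57 mm
- clip_blue (a joint): travel (m) of the blue bay's clip to bay +x, 0 to 0.010, sprung to 0. At 0 its flat underside covers bay x above 50.5 mm, 7.5 mm over the floor; from there its face slopes back up to x = 57 mm, 24 mm high. A plate edge pressed down the slope (about 6 N there) drives it back; it snaps over the seated plate and then holds it however one lifts
- rack_yellow: loose aluminium plate with yellow stripes, 0.27 kg: 110 (x) x 84 (y) x 6 mm, same either way round; origin at the centre of its underside, z up. On its middle, over an 18 mm wide steel collar, stands an upright yellow pull bar: 14 mm thick along x, 36 mm long along y, from 22 to 50 mm above the underside
- pull_yellow (a joint): how far (m) the yellow rack's pull bar has risen from its collar along the plate's z, 0 to 0.016. It is sprung: it starts to rise at 4 N and rises 2 mm per further newton, so 0.008 is a pull of 8 N; a green stem then shows. Let go, it springs back to 0
- bay_yellow: fixed bay with yellow lip and yellow floor patch for the yellow rack; origin at the centre of its floor, z up, x from the lip (robot's side) to the orange clip (32 mm wide, mid +x end). The seated rack's frame coincides with it: 2 mm play in x between the lip's wall and a 4 mm high stop, 3 mm in y between ridges 9 mm high at y = +-48 mm
- lip_yellow (a point): middle of the yellow lip's lower free edge, 9 mm above the bay floor, at bay x = -49 mm. The lip is 64 mm wide (y), 5 mm thick, and overhangs 8 mm from the wall at bay x = -57 mm
- clip_yellow (a joint): travel (m) of the yellow bay's clip to bay +x, 0 to 0.010, sprung to 0. At 0 its flat underside covers bay x above 50.5 mm, 7.5 mm over the floor; from there its face slopes back up to x = 57 mm, 24 mm high. A plate edge pressed down the slope (about 6 N there) drives it back; it snaps over the seated plate and then holds it however one lifts
- shaker: bench shaker, fixed: white housing 200 (x) x 420 (y) mm with a platform 80 mm above the bench carrying the three bays 100 mm apart along its y, in any order (their axes are parallel to its own), and a grey control column, top 94 mm, at its -y end. Origin at bench level under the middle bay
- lever (a joint): start lever angle (rad): 0 leaning 0.5 rad from upright towards the robot (off), 1.0 leaning 0.5 rad away (on, end of travel); stays where it is left
- lever_tip (a point): centre of the 26 mm green ball on the start lever, on the control column; the lever swings 60 mm about a pivot 116 mm above the bench, in the shaker's x-z plane
- bottle: bystander: glass bottle, 60 mm wide, 140 mm tall, origin at its foot
- beaker: bystander: glass beaker, 72 mm wide, 90 mm tall, origin at its foot
- tipbox: bystander: blue open tip box, 120 x 85 x 50 mm, origin at its foot

How it is judged:
On the way, in this order (a step that is already met when the one before it is completed fails the run):
1. every rack present lies flat in the bay of its colour, under lip and clip (x of rack_red in the frame of bay_red between -0.0045 and 0.0045 m and y of rack_red in the frame of bay_red between -0.007 and 0.007 m and z of rack_red in the frame of bay_red between -0.003 and 0.0045 m and angle between each of rack_red, rack_blue, rack_yellow's own z axis and vertical below 0.05 rad and angle between the x axis of rack_red and the x axis of bay_red, either way round below 0.12 rad and x of rack_blue in the frame of bay_blue between -0.0045 and 0.0045 m and y of rack_blue in the frame of bay_blue between -0.007 and 0.007 m and z of rack_blue in the frame of bay_blue between -0.003 and 0.0045 m and angle between the x axis of rack_blue and the x axis of bay_blue, either way round below 0.12 rad and x of rack_yellow in the frame of bay_yellow between -0.0045 and 0.0045 m and y of rack_yellow in the frame of bay_yellow between -0.007 and 0.007 m and z of rack_yellow in the frame of bay_yellow between -0.003 and 0.0045 m and angle between the x axis of rack_yellow and the x axis of bay_yellow, either way round below 0.12 rad), for 0.2 s.
2. the red rack's bar is pulled up with about 8 N for some seconds while the rack stays flat in its bay (x of rack_red in the frame of bay_red between -0.0045 and 0.0045 m and y of rack_red in the frame of bay_red between -0.007 and 0.007 m and z of rack_red in the frame of bay_red between -0.003 and 0.0045 m and angle between rack_red's own z axis and vertical below 0.05 rad and angle between the x axis of rack_red and the x axis of bay_red, either way round below 0.12 rad and value of joint pull_red between 0.0055 and 0.012 m), for 2 s.
3. the blue rack's bar is pulled up with about 8 N for some seconds while the rack stays flat in its bay (x of rack_blue in the frame of bay_blue between -0.0045 and 0.0045 m and y of rack_blue in the frame of bay_blue between -0.007 and 0.007 m and z of rack_blue in the frame of bay_blue between -0.003 and 0.0045 m and angle between rack_blue's own z axis and vertical below 0.05 rad and angle between the x axis of rack_blue and the x axis of bay_blue, either way round below 0.12 rad and value of joint pull_blue between 0.0055 and 0.012 m), for 2 s.
4. the yellow rack's bar is pulled up with about 8 N for some seconds while the rack stays flat in its bay (x of rack_yellow in the frame of bay_yellow between -0.0045 and 0.0045 m and y of rack_yellow in the frame of bay_yellow between -0.007 and 0.007 m and z of rack_yellow in the frame of bay_yellow between -0.003 and 0.0045 m and angle between rack_yellow's own z axis and vertical below 0.05 rad and angle between the x axis of rack_yellow and the x axis of bay_yellow, either way round below 0.12 rad and value of joint pull_yellow between 0.0055 and 0.012 m), for 2 s.
5. the start lever is pushed fully over (value of joint lever above 0.85 rad), for 0.2 s.
At the end, for the whole second after the job is handed in: every rack present rests in the bay of its own colour, flat (within 0.05 rad and 4.5 mm of the floor) under lip and clip, within 4.5 mm along and 7 mm across, bar sprung back (below 2 mm); the start lever is over (above 0.85 rad) (all of step 1 and value of joint each of pull_red, pull_blue, pull_yellow below 0.002 m and value of joint lever above 0.85 rad); the robot touches nothing.
It fails at once if the bottle is moved more than 30 mm or tipped (distance of bottle from where it was at the start of the episode above 0.03 m or angle between bottle's own z axis and vertical above 0.5 rad).
It fails at once if the beaker is moved more than 30 mm or tipped (distance of beaker from where it was at the start of the episode above 0.03 m or angle between beaker's own z axis and vertical above 0.5 rad).
It fails at once if the tipbox is moved more than 30 mm or tipped (distance of tipbox from where it was at the start of the episode above 0.03 m or angle between tipbox's own z axis and vertical above 0.5 rad).
Of rack_red, rack_blue, rack_yellow only 2 to 3 are there at a start; the rules pass over those that are not, and their reading is None.
At some moment in a run one of rack_red, rack_blue, rack_yellow may be knocked a few centimetres aside while the robot is not near it.
Once in a run the grip may slacken for a moment while it holds something.
It also fails if it takes over 210 s, if anything falls off the work surface, if the arm or the gripper's body presses on something with over 40 N, if the wrist force passes 120 N, or if a joint passes its speed limit or range.

## Working session

There is one attempt and no reset: what is moved stays moved. The work goes in short steps, Python scripts to look and compute and a shell command to move; the robot and the scene stay as the last step left them, time stands still between calls to the robot, and variables do not carry over. Pictures are saved under pics/ and viewed, at most 14 in all, crops included, and the job is handed in when it is done.

```bash
ls; mkdir -p pics; python3 - <<'E'
from station import arm
import cv2,numpy as np
print(arm.sense())
for n in("top","side"):
    cv2.imwrite(f"pics/{n}0.png",arm.get_image(n)[:,:,::-1]); p=arm.camera_params(n); print(n,p)
E
```

```text
drive.py
pics
station.py
{'clock': 0.0, 'qpos': array([-1.41060695e+00,  3.13982115e-01,  4.49711571e-02,  1.30358951e+00,
        2.41891688e-06,  1.43119521e+00]), 'joint_vel': array([ 3.44396049e-04, -2.28958217e-04,  1.05956637e-03,  9.55018009e-04,
        2.67304688e-07,  1.39609209e-03]), 'effort': array([ 1.29353953e-05, -4.80625820e+01,  2.98534960e+01,  1.92422949e-02,
       -1.29936116e-04,  4.35068701e-07]), 'tcp_pos': array([ 0.16971775, -0.54884833,  0.23041607]), 'tool_rot': array([-3.10458128e+00, -4.68878921e-01,  2.53584049e-05]), 'ft_force': array([-0.94945075,  0.01501951, -0.73095845]), 'moment': array([0.01628298, 0.03451715, 0.04639335]), 'finger_force': 0.0, 'gripper_width': 0.08547361493247604}
top {'intrinsics': array([[402.94072146,   0.        , 278.44627984],
       [  0.        , 402.94072146, 214.49761046],
       [  0.        ,   0.        ,   1.        ]]), 'dist': array([0.01705862, 0.        , 0.        , 0.        , 0.        ]), 'T': array([[ 0.01956046,  0.99729309, -0.07087934,  0.45466396],
       [-0.99970146,  0.01847096, -0.01599422, -0.01120696],
       [-0.01464172,  0.07117103,  0.99735666,  1.36580058],
       [ 0.        ,  0.        ,  0.        ,  1.        ]])}
side {'intrinsics': array([[406.02042381,   0.        , 277.93619689],
       [  0.        , 406.02042381, 209.60130417],
       [  0.        ,   0.        ,   1.        ]]), 'dist': array([-0.01996662,  0.        ,  0.        ,  0.        ,  0.        ]), 'T': array([[ 0.99878849,  0.02633908, -0.04156684,  0.49878363],
       [-0.04909433,  0.47565871, -0.87825881, -0.89755186],
       [-0.0033609 ,  0.87923549,  0.47637554,  0.63412579],
       [ 0.        ,  0.        ,  0.        ,  1.        ]])}
```

View pics/top0.png

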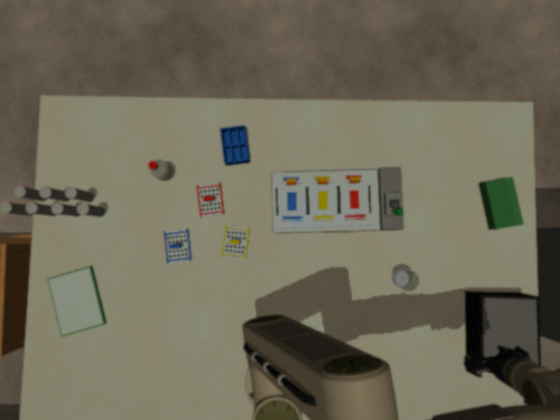

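View pics/side0.png

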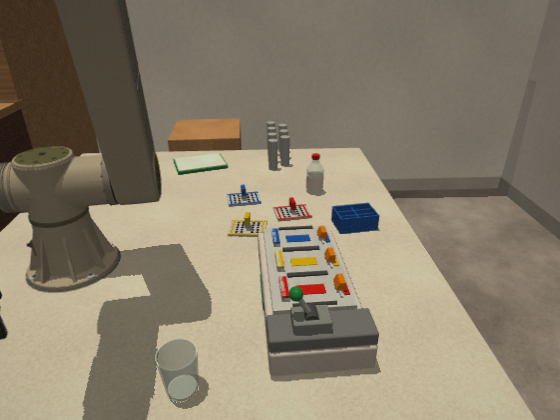

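Top view: yellow rack ~(236,241), red ~(210,199) and blue ~(177,245), with the bays at px x≈292 (blue), 323 (yellow) and 355 (red). The lever ball is at (398,211). All three racks are present. Next I'll measure coarse positions.

```bash
cat > h.py <<'E'
from station import arm
import cv2,numpy as np
from scipy.spatial.transform import Rotation as R
def rays(p,uv):
    n=cv2.undistortPoints(np.float64(uv).reshape(-1,1,2),p["intrinsics"],p["dist"])[:,0]
    d=np.c_[n[:,0],-n[:,1],-np.ones(len(n))]@p["T"][:3,:3].T
    return p["T"][:3,3],d
def onz(p,uv,z):
    o,d=rays(p,uv); return o+d*((z-o[2])/d[:,2])[:,None]
def tri(p,a,q,b):
    o1,d1=rays(p,[a]);o2,d2=rays(q,[b]);d1=d1[0];d2=d2[0]
    s=np.linalg.lstsq(np.c_[d1,-d2],o2-o1,rcond=None)[0]
    x,y=o1+s[0]*d1,o2+s[1]*d2; return (x+y)/2,np.linalg.norm(x-y)
def proj(p,X):
    c=(np.float64(X).reshape(-1,3)-p["T"][:3,3])@p["T"][:3,:3]*[1,-1,-1]
    return cv2.projectPoints(c,np.zeros(3),np.zeros(3),p["intrinsics"],p["dist"])[0][:,0]
HUE={"red":[(0,6),(174,180)],"blue":[(105,128)],"yellow":[(22,32)],"orange":[(8,19)],"green":[(45,80)]}
def mask(im,c,s=110,v=60):
    hsv=cv2.cvtColor(im,cv2.COLOR_RGB2HSV)
    return sum(cv2.inRange(hsv,(a,s,v),(b,255,255)) for a,b in HUE[c])
def blobs(im,c,amin=20,**k):
    n,l,st,ce=cv2.connectedComponentsWithStats(mask(im,c,**k))
    return [(st[i,4],ce[i].round(1),st[i,:4],np.argwhere(l==i)[:,::-1]) for i in range(1,n) if st[i,4]>=amin]
def snap(n,name=None):
    p=arm.camera_params(n); im=arm.get_image(n)
    if name: cv2.imwrite(f"pics/{name}.png",im[:,:,::-1])
    return p,im
E
python3 - <<'E'
from h import *
for n in("top","side"):
    im=cv2.imread(f"pics/{n}0.png")[:,:,::-1].copy();p=arm.camera_params(n)
    for c in HUE:
        for a,ce,b,_ in blobs(im,c,12): print(n,c,a,ce,b, onz(p,[ce],.08)[0].round(3),onz(p,[ce],0)[0,:2].round(3))
p=arm.camera_params("wrist");print(p["T"].round(3),p["intrinsics"].round(0))
E
```

```text
top red 62 [152.8 164.9] [148 161  10   9] [0.699 0.419 0.08 ] [0.715 0.446]
top red 53 [220.8 197.6] [217 183   7  31] [0.597 0.196 0.08 ] [0.606 0.209]
top red 19 [197.7 190.5] [197 186   3  12] [0.619 0.271 0.08 ] [0.629 0.288]
top red 156 [354.  199.3] [350 191   9  18] [ 0.599 -0.231  0.08 ] [ 0.608 -0.245]
top red 50 [208.1 198. ] [203 196  11   5] [0.595 0.237 0.08 ] [0.604 0.252]
top red 24 [200.  208.6] [199 200   4  16] [0.56  0.262 0.08 ] [0.567 0.279]
top red 45 [356.1 215.8] [346 215  19   4] [ 0.546 -0.238  0.08 ] [ 0.552 -0.252]
top blue 816 [234.7 144.8] [221 126  28  38] [0.77  0.156 0.08 ] [0.79  0.166]
top blue 135 [291.5 200.9] [288 193   8  17] [ 0.591 -0.032  0.08 ] [ 0.599 -0.033]
top blue 35 [291.7 217.5] [283 217  18   2] [ 0.537 -0.033  0.08 ] [ 0.542 -0.034]
top blue 34 [174.6 245.6] [170 244  10   4] [0.44  0.339 0.08 ] [0.44 0.36]
top yellow 43 [322.  177.5] [315 176  15   4] [ 0.668 -0.128  0.08 ] [ 0.681 -0.136]
top yellow 142 [322.7 200. ] [319 191   9  18] [ 0.595 -0.131  0.08 ] [ 0.604 -0.139]
top yellow 52 [323.2 217. ] [315 216  19   4] [ 0.541 -0.
[... 2402 characters left out ...]
-1.339  2.751]
side orange 2129 [205.4 134.9] [168 118  73  33] [0.265 0.824 0.08 ] [0.232 1.072]
side orange 99 [321.6 231.8] [317 226  10  13] [ 0.655 -0.003  0.08 ] [0.677 0.126]
side orange 135 [329.8 254.5] [325 247  11  16] [ 0.659 -0.107  0.08 ] [0.682 0.007]
side orange 167 [339.7 281.9] [334 273  12  18] [ 0.664 -0.21   0.08 ] [ 0.688 -0.111]
side green 115 [201.8 169.6] [177 165  50   9] [0.295 0.433 0.08 ] [0.265 0.625]
side green 135 [295.8 292.9] [289 287  14  13] [ 0.566 -0.241  0.08 ] [ 0.576 -0.146]
[[ 0.295  0.908  0.298  0.247]
 [-0.955  0.281  0.09  -0.526]
 [-0.002 -0.312  0.95   0.374]
 [ 0.     0.     0.     1.   ]] [[328.   0. 280.]
 [  0. 328. 216.]
 [  0.   0.   1.]]
```

```bash
python3 drive.py '0.31 -0.16 -0.1 0 0 -1.2;0.31 -0.16 -0.1 0 0 -1.2;0.31 -0.16 -0.1 0 0 -1.2;0.31 -0.16 -0.1 0 0 -1.2;0.31 -0.16 -0.1 0 0 -1.2;0.31 -0.16 -0.1 0 0 -1.2;0.31 -0.16 -0.1 0 0 -1.2;0.31 -0.16 -0.1 0 0 -1.2' 0.05
cat > st.py <<'E'
from h import *
import sys
# state, and tool-axis deltas from the present pose to target x y z yaw [pitch]
def report(t=None):
    s=arm.sense(); Rm=R.from_rotvec(s["tool_rot"])
    M=Rm.as_matrix(); print("t",round(s["clock"],2),"tcp",s["tcp_pos"].round(4),"yaw %.4f"%np.arctan2(M[1,0],M[0,0]),"zaxis",M[:,2].round(3),"F",s["ft_force"].round(1),"w %.4f"%s["gripper_width"],"g %.0f"%s["finger_force"],"q6 %.2f"%s["qpos"][5])
    if t is not None:
        d=M.T@(np.array(t[:3])-s["tcp_pos"])
        G=R.from_euler("z",t[3])*R.from_euler("x",np.pi)*R.from_euler("x",-(t[4] if len(t)>4 else 0))
        print("delta",d.round(4),"rot",(Rm.inv()*G).as_rotvec().round(4))
if __name__=="__main__": report([float(a) for a in sys.argv[1:]] or None)
E
python3 st.py 0.53 -0.1 0.3 1.57
```

```text
clock: 0.9
tcp_pos: [0.4215, -0.3018, 0.3327]
tool_rot: [2.286, 2.153, 0.002]
ft_force: [-0.5, -0.8, 0.1]
gripper_width: 0.0498
finger_force: 0.0
t 0.9 tcp [ 0.4215 -0.3018  0.3327] yaw 1.5109 zaxis [ 0.002 -0.    -1.   ] F [-0.5 -0.8  0.1] w 0.0498 g 0 q6 0.85
delta [0.208  0.0962 0.0328] rot [ 0.0021  0.0004 -0.0591]
```

```bash
python3 drive.py '0.208 0.096 0.033 0 0 -0.059;0.208 0.096 0.033 0 0 -0.059;0.208 0.096 0.033 0 0 -0.059;0.208 0.096 0.033 0 0 -0.059;0.208 0.096 0.033 0 0 -0.059;0.208 0.096 0.033 0 0 -0.059;0.208 0.096 0.033 0 0 -0.059' >/dev/null
python3 st.py 0.5 0.3 0.3 1.57; python3 - <<'E'
from h import *
p,im=snap("wrist","w1"); np.savez("w1.npz",**p)
for c in HUE:
    for a,ce,b,_ in blobs(im,c,40): print(c,a,ce,b,onz(p,[ce],.08)[0].round(4))
E
```

```text
t 1.6 tcp [ 0.5291 -0.1037  0.2977] yaw 1.5607 zaxis [-0.001 -0.    -1.   ] F [ 0.5 -0.1 -0. ] w 0.0497 g 0 q6 1.24
delta [ 0.4034 -0.0332 -0.0023] rot [-0.0014  0.0001 -0.0093]
red 110 [398.1 268.2] [392 263  12  15] [ 0.673  -0.2116  0.08  ]
red 478 [293.4 288.4] [285 266  15  49] [ 0.5448 -0.2386  0.08  ]
red 417 [323.  283.9] [314 273  20  23] [ 0.5817 -0.2326  0.08  ]
red 65 [357.1 274.4] [351 272  12   6] [ 0.6233 -0.2197  0.08  ]
blue 484 [287.4 116.9] [282  85  11  66] [ 0.5379 -0.0327  0.08  ]
blue 102 [408.5  89.2] [403  85  12  10] [ 0.6627 -0.0067  0.08  ]
blue 1672 [337.7 114.5] [309  99  58  32] [ 0.5909 -0.0309  0.08  ]
blue 79 [405.7 132.1] [400 129  12   7] [ 0.6645 -0.0496  0.08  ]
yellow 114 [403.1 186.3] [397 181  12  13] [ 0.6681 -0.109   0.08  ]
yellow 370 [291.6 210.3] [286 183  11  56] [ 0.5424 -0.1361  0.08  ]
yellow 1318 [337.6 205.9] [312 192  53  28] [ 0.5953 -0.1313  0.08  ]
orange 832 [400.8 111.5] [388  94  27  35] [ 0.657  -0.0285  0.08  ]
orange 723 [395.6 206.8] [384 190  24  34] [ 0.6621 -0.133   0.08  ]
orange 622 [391.1 286.9] [380 271  23  33] [ 0.6669 -0.2376  0.08  ]
```

View pics/w1.png

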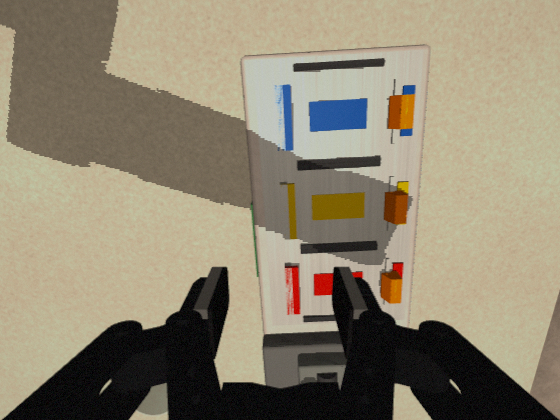

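Wrist view: bays top to bottom are blue (338,114), yellow (338,206) and red (~337,284). The ridges are dark, at about (339,64), (339,162) and (339,246). Next I'll get the shaker yaw from the ridge directions, then look at the racks.

```bash
python3 - <<'E'
from h import *
p=dict(np.load("w1.npz")); im=cv2.imread("pics/w1.png")[:,:,::-1].copy()
g=(im.max(2)<60).astype(np.uint8)
n,l,st,ce=cv2.connectedComponentsWithStats(g)
for i in range(1,n):
    if 150<st[i,4]<2000 and st[i,2]>50:
        q=onz(p,np.argwhere(l==i)[:,::-1],.089)[:,:2]; (c,sz,_),v=cv2.minAreaRect(q.astype(np.float32)),np.linalg.svd(q-q.mean(0),full_matrices=False)[2][0]
        print(st[i],c,sz,"yaw",np.arctan(v[1]/v[0]))
for c in("blue","yellow"):
    m=max((b for b in blobs(im,c,300)),key=lambda b:b[0])[3]; q=onz(p,m,.08)[:,:2]; print(c,cv2.minAreaRect(q.astype(np.float32)))
E
python3 drive.py '0.403 -0.033 0 0 0 0;0.403 -0.033 0 0 0 0;0.403 -0.033 0 0 0 0;0.403 -0.033 0 0 0 0;0.403 -0.033 0 0 0 0;0.403 -0.033 0 0 0 0;0.403 -0.033 0 0 0 0;0.403 -0.033 0 0 0 0' >/dev/null
python3 drive.py '0 0 0 0 0 0;0 0 0 0 0 0' >/dev/null
python3 st.py; python3 - <<'E'
from h import *
p,im=snap("wrist","w2"); np.savez("w2.npz",**p)
for c in("red","blue","yellow"):
    for a,ce,b,_ in blobs(im,c,30): print(c,a,ce,b,onz(p,[ce],.006)[0].round(4),onz(p,[ce],.05)[0].round(4))
E
```

```text
[294  59  90  12 618] (0.5879157781600952, 0.01635558530688286) (0.08746159076690674, 0.006249146070331335) yaw 0.046421751333446344
[298 156  82  14 727] (0.5924001932144165, -0.0804399698972702) (0.0872364491224289, 0.010384558700025082) yaw 0.043041356705219545
[301 241  76  12 688] (0.5969339609146118, -0.17850589752197266) (0.08782800287008286, 0.011671934276819229) yaw 0.04103384010689926
blue ((0.5907614231109619, -0.031175579875707626), (0.05961522087454796, 0.02981194481253624), 2.605450391769409)
yellow ((0.5955061912536621, -0.13146980106830597), (0.059810977429151535, 0.030760906636714935), 2.490713119506836)
t 2.65 tcp [0.5016 0.2944 0.2981] yaw 1.5594 zaxis [-0.    -0.001 -1.   ] F [ 1.  -1.1 -0.3] w 0.0497 g 0 q6 1.98
red 1191 [496.5  70.2] [475  52  43  37] [0.7677 0.4148 0.006 ] [0.741  0.4107 0.05  ]
red 1690 [351.7 205.6] [307 170  85  70] [0.6009 0.2444 0.006 ] [0.5911 0.2576 0.05  ]
blue 1372 [230.5 124.8] [182  87  96  79] [0.4393 0.3543 0.006 ] [0.4457 0.3564 0.05  ]
blue 382 [225.4 129.5] [217 114  18  32] [0.4323 0.3486 0.006 ] [0.4395 0.3512 0.05  ]
blue 256 [456.2 243.9] [430 225  87  64] [0.7547 0.1852 0.006 ] [0.7293 0.2043 0.05  ]
blue 2098 [489.4 269.4] [445 237  95  69] [0.8101 0.1437 0.006 ] [0.7791 0.167  0.05  ]
blue 71 [397.1 395.7] [393 391   8  15] [ 0.6977 -0.0952  0.006 ] [ 0.6781 -0.0478  0.05  ]
yellow 1139 [253.2 264.1] [214 237  76  57] [0.4611 0.1562 0.006 ] [0.4653 0.1783 0.05  ]
```

View pics/w2.png

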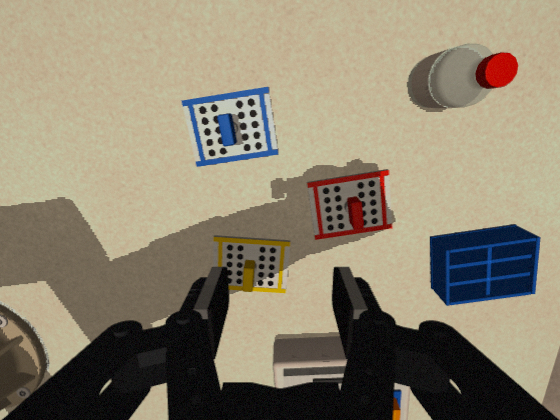

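Wrist view: blue rack ~(230,126), red ~(351,205) and yellow ~(252,264), all flat and well separated. The bottle and tip box are to the right.

```bash
cat >> h.py <<'E'
def rack(p,im,c,near,rad=.1):
    """pose of a rack lying on the bench: (x,y,yaw of the plate's x, sides)"""
    m=np.argwhere(mask(im,c,s=90,v=40)>0)[:,::-1]; q=onz(p,m,.006)[:,:2]
    q=q[np.linalg.norm(q-near,axis=1)<rad].astype(np.float32)
    b=cv2.boxPoints(cv2.minAreaRect(q)); e=[b[1]-b[0],b[2]-b[1]]; L=[np.linalg.norm(v) for v in e]
    v=e[int(np.argmax(L))]; return b.mean(0).round(4),round(float(np.arctan(v[1]/v[0])),3),np.round(L,3)
E
python3 - <<'E'
from h import *
p=dict(np.load("w2.npz")); im=cv2.imread("pics/w2.png")[:,:,::-1].copy()
t=arm.camera_params("top"); it=cv2.imread("pics/top0.png")[:,:,::-1].copy()
for c,n in(("red",(.6,.25)),("blue",(.44,.355)),("yellow",(.46,.156))): print(c,rack(p,im,c,n,.085),rack(t,it,c,n,.085))
E
python3 st.py 0.46 0.155 0.2 1.57
```

```text
red (array([0.5985, 0.2444], dtype=float32), 0.15, array([0.085, 0.11 ], dtype=float32)) (array([0.5982, 0.2443], dtype=float32), 0.154, array([0.081, 0.104], dtype=float32))
blue (array([0.4394, 0.3506], dtype=float32), 0.139, array([0.084, 0.11 ], dtype=float32)) (array([0.4394, 0.3493], dtype=float32), 0.131, array([0.079, 0.098], dtype=float32))
yellow (array([0.4577, 0.1539], dtype=float32), -0.067, array([0.108, 0.087], dtype=float32)) (array([0.4567, 0.1545], dtype=float32), -0.086, array([0.108, 0.087], dtype=float32))
t 2.7 tcp [0.5018 0.2935 0.2982] yaw 1.5577 zaxis [-0.    -0.001 -1.   ] F [-0.2 -0.  -0.1] w 0.0500 g 0 q6 1.98
delta [-0.1389 -0.04    0.0983] rot [-0.0001  0.0008 -0.0123]
```

```bash
python3 st.py 0.5985 0.2444 0.12 1.721
```

```text
t 2.7 tcp [0.5018 0.2935 0.2982] yaw 1.5577 zaxis [-0.    -0.001 -1.   ] F [-0.2 -0.  -0.1] w 0.0500 g 0 q6 1.98
delta [-0.0477  0.0974  0.1783] rot [-1.000e-04  7.000e-04 -1.633e-01]
```

```bash
python3 drive.py '-0.0477 0.0974 0.1783 0 0 -0.163;-0.0477 0.0974 0.1783 0 0 -0.163;-0.0477 0.0974 0.1783 0 0 -0.163;-0.0477 0.0974 0.1783 0 0 -0.163;-0.0477 0.0974 0.1783 0 0 -0.163;-0.0477 0.0974 0.1783 0 0 -0.163' 0.04 60 >/dev/null
python3 st.py 0.5985 0.2444 0.026 1.721
python3 - <<'E'
from h import *
p,im=snap("top"); print(rack(p,im,"red",(.5985,.2444),.085)); p,im=snap("wrist","w3"); print(rack(p,im,"red",(.5985,.2444),.085))
E
```

```text
t 3.3 tcp [0.5979 0.2426 0.1182] yaw 1.7173 zaxis [-0.004 -0.001 -1.   ] F [0.3 0.2 0. ] w 0.0403 g 0 q6 1.69
delta [0.0017 0.0013 0.0922] rot [-0.0042  0.0006 -0.0037]
(array([0.6002, 0.2422], dtype=float32), 0.109, array([0.08 , 0.103], dtype=float32))
(array([0.5987, 0.2444], dtype=float32), 0.148, array([0.084, 0.111], dtype=float32))
```

```bash
python3 drive.py '0 0 0.04 0 0 0;0 0 0.07 0 0 0;0 0 0.093 0 0 0;0 0 0.093 0 0 0;0 0 0.093 0 0 0' >/dev/null; python3 st.py
python3 drive.py '0 0 0 0 0 0;0 0 0 0 0 0;0 0 0 0 0 0;0 0 0 0 0 0;0 0 0 0 0 0;0 0 0 0 0 0' 0.0 80 >/dev/null; python3 st.py
python3 drive.py '0 0 -0.05 0 0 0;0 0 -0.1 0 0 0;0 0 -0.15 0 0 0;0 0 -0.174 0 0 0;0 0 -0.174 0 0 0;0 0 -0.174 0 0 0' >/dev/null; python3 st.py 0.605 -0.2309 0.2 1.6143
```

```text
t 3.9 tcp [0.599  0.2465 0.0294] yaw 1.7225 zaxis [ 0.003  0.001 -1.   ] F [0.8 0.3 0.8] w 0.0400 g 0 q6 1.69
t 4.5 tcp [0.5997 0.2465 0.0299] yaw 1.7221 zaxis [ 0.004  0.001 -1.   ] F [-2.1 -0.6  7.4] w 0.0120 g 79 q6 1.69
t 5.1 tcp [0.5982 0.2459 0.2012] yaw 1.7218 zaxis [ 0.001  0.    -1.   ] F [-0.2  0.3 -4.3] w 0.0120 g 79 q6 1.69
delta [-0.4723 -0.0651  0.0011] rot [ 9.000e-04 -1.000e-04  1.075e-01]
```

```bash
python3 drive.py '-0.24 -0.03 0 0 0 0.05;-0.24 -0.03 0 0 0 0.05;-0.24 -0.03 0 0 0 0.05;-0.24 -0.03 0 0 0 0.05;-0.24 -0.03 0 0 0 0.05;-0.472 -0.065 0 0 0 0.1075;-0.472 -0.065 0 0 0 0.1075;-0.472 -0.065 0 0 0 0.1075' >/dev/null
python3 drive.py '-0.102 -0.01 0 0 0 0;-0.102 -0.01 0 0 0 0;-0.102 -0.01 0 0 0 0;-0.102 -0.01 0 0 0 0' >/dev/null;python3 st.py 0.605 -0.2309 0.2 1.6143
python3 - <<'E'
from h import *
snap("wrist","w4"); snap("side","s4")
a=cv2.imread("pics/w4.png"); b=cv2.imread("pics/s4.png")[130:340,200:480]
cv2.imwrite("pics/c4.png",np.hstack([a[:,80:480],cv2.resize(b,None,fx=1.4,fy=2*420/420)]))
E
```

```text
t 6.3 tcp [ 0.5975 -0.2494  0.1977] yaw 1.6109 zaxis [-0.004  0.003 -1.   ] F [ 0.1  0.2 -2.2] w 0.0120 g 79 q6 1.01
delta [ 0.0182  0.0082 -0.0023] rot [-0.0043 -0.003  -0.0034]
```

View pics/c4.png

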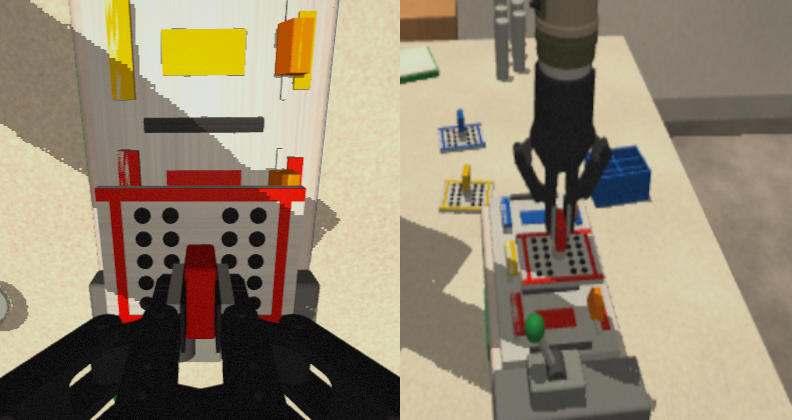

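The rack is held level by its bar. Its far edge runs from about px (177,188) to (386,188) in the wrist image. Next I'll measure where it sits in the hand.

```bash
cat >> h.py <<'E'
def inhand(p,im,c,tcp,Rm,off=.0295):
    """held rack's far (+y) stripe in the tool frame (level tool): corner points at the plate's top"""
    z=tcp[2]-off+.006
    m=mask(im,c,s=110,v=60)
    uv=np.argwhere(m>0)[:,::-1]; q=onz(p,uv,z)
    t=(q-tcp)@Rm; k=(t[:,0]>.0335)&(t[:,0]<.052)&(abs(t[:,1])<.065); t=t[k]
    a=t[:,1].min(),t[:,1].max(); cols=np.linspace(-.045,.045,19)
    e=np.array([[y,t[abs(t[:,1]-y)<.003,0].max()] for y in cols]); f=np.polyfit(e[:,0],e[:,1],1)
    return "y ends",np.round(a,4),"edge x at y0 %.4f slope %.3f"%(f[1],f[0])
E
python3 - <<'E'
from h import *
s=arm.sense(); p,im=snap("wrist"); 
print(inhand(p,im,"red",s["tcp_pos"],R.from_rotvec(s["tool_rot"]).as_matrix()))
E
python3 st.py 0.62 -0.2309 0.2 1.6143
```

```text
('y ends', array([-0.055 ,  0.0561]), 'edge x at y0 0.0469 slope -0.083')
t 6.45 tcp [ 0.5987 -0.2466  0.1996] yaw 1.6156 zaxis [-0.002  0.002 -1.   ] F [ 0.5  0.2 -2.4] w 0.0118 g 79 q6 1.01
delta [ 0.0147  0.022  -0.0005] rot [-0.0024 -0.0018  0.0013]
```

```bash
python3 - <<'E'
from h import *
s=arm.sense(); Rm=R.from_rotvec(s["tool_rot"]).as_matrix(); p,im=snap("wrist","w5")
m=mask(im,"red",s=110,v=60)
for c in (180,185,190,195,225,235,240,350,378,383):
    col=np.flatnonzero(m[150:215,c])+150
    # contiguous run containing row ~194
    r=194
    while m[r-1,c]: r-=1
    t=(onz(p,[(c,r-.5)],s["tcp_pos"][2]-.0235)[0]-s["tcp_pos"])@Rm; print(c,r,t.round(4))
E
```

```text
180 188 [ 0.0404 -0.0517  0.0237]
185 188 [ 0.0404 -0.0491  0.0237]
190 188 [ 0.0404 -0.0465  0.0237]
195 188 [ 0.0404 -0.0439  0.0237]
225 188 [ 0.0404 -0.0282  0.0236]
235 188 [ 0.0404 -0.023   0.0236]
240 188 [ 0.0404 -0.0204  0.0236]
350 188 [0.0405 0.0371 0.0235]
378 188 [0.0405 0.0518 0.0235]
383 188 [0.0405 0.0544 0.0234]
```

```bash
cat > bay.py <<'E'
import sys
from st import *
BAY={"red":(.5997,-.2309,.08),"yellow":(.5953,-.1310,.08),"blue":(.5910,-.0311,.08)}; YAW=.0435
def tcp(c,ex,ez,th,ox=0,off=.0295):
    """TCP for the held rack: lower lip-side edge at bay (ex,ez) mm, nose-down pitch th; ox: TCP's offset along tool x from the rack's centre"""
    u=np.array([np.cos(th),0,np.sin(th)]);n=np.array([-np.sin(th),0,np.cos(th)])
    X=np.array([ex,0,ez])*1e-3+.055*u+off*n+[0,ox,0]
    return np.r_[np.array(BAY[c])+R.from_euler("z",YAW).apply(X),np.pi/2+YAW,th]
def deltas(c,stages,**k):
    report()
    s=arm.sense();Rm=R.from_rotvec(s["tool_rot"])
    for e in stages:
        t=tcp(c,*e,**k);G=R.from_euler("z",t[3])*R.from_euler("x",np.pi-t[4])
        print(e,"->",Rm.inv().apply(t[:3]-s["tcp_pos"]).round(4),(Rm.inv()*G).as_rotvec().round(3))
ST=[(-42,50,.3),(-42,12,.3),(-43,1.5,.3),(-51,1,.25),(-56,.5,.2),(-56,0,.1),(-55.5,0,0),(-55,-3,0)]
if __name__=="__main__":
    a=sys.argv; deltas(a[1],ST[int(a[3]):],ox=float(a[2]))
E
python3 drive.py '0 0 0 0 0 0;0 0 0 0 0 0' >/dev/null; python3 bay.py red .0016 0
```

```text
t 6.7 tcp [ 0.5996 -0.247   0.2012] yaw 1.6161 zaxis [ 0. -0. -1.] F [-0.2 -0.4 -2.8] w 0.0124 g 79 q6 1.01
(-42, 50, 0.3) -> [0.0177 0.0027 0.0267] [-0.3   -0.     0.002]
(-42, 12, 0.3) -> [0.0177 0.0027 0.0647] [-0.3   -0.     0.002]
(-43, 1.5, 0.3) -> [0.0177 0.0017 0.0752] [-0.3   -0.     0.002]
(-51, 1, 0.25) -> [ 0.0177 -0.0042  0.078 ] [-0.25  -0.     0.002]
(-56, 0.5, 0.2) -> [ 0.0177 -0.0071  0.0808] [-0.2   -0.     0.002]
(-56, 0, 0.1) -> [ 0.0177 -0.0034  0.0863] [-0.1    0.     0.002]
(-55.5, 0, 0) -> [0.0177 0.0004 0.0917] [0.    0.    0.002]
(-55, -3, 0) -> [0.0177 0.0009 0.0947] [0.    0.    0.002]
```

```bash
python3 drive.py '0.0177 0.0027 0.0267 -0.15 0 0;0.0177 0.0027 0.0267 -0.3 0 0;0.0177 0.0027 0.0267 -0.3 0 0;0.0177 0.0027 0.0647 -0.3 0 0;0.0177 0.0027 0.0647 -0.3 0 0;0.0177 0.0027 0.0647 -0.3 0 0;0.0177 0.0027 0.0647 -0.3 0 0' >/dev/null; python3 bay.py red .0016 1
python3 - <<'E'
from h import *
snap("wrist","w6"); snap("side","s6")
a=cv2.imread("pics/w6.png"); b=cv2.imread("pics/s6.png")[200:340,230:400]
cv2.imwrite("pics/c6.png",np.hstack([a[:,150:450],cv2.resize(b,(500,420),interpolation=cv2.INTER_CUBIC)]))
E
```

```text
t 7.4 tcp [ 0.6026 -0.231   0.1382] yaw 1.6148 zaxis [ 0.297  0.012 -0.955] F [-0.  -0.1 -2.6] w 0.0123 g 83 q6 0.98
(-42, 12, 0.3) -> [ 0.0018 -0.0016  0.0014] [0.002 0.001 0.001]
(-43, 1.5, 0.3) -> [ 0.0018 -0.0057  0.0111] [0.002 0.001 0.001]
(-51, 1, 0.25) -> [ 0.0018 -0.012   0.012 ] [0.052 0.001 0.001]
(-56, 0.5, 0.2) -> [ 0.0018 -0.0157  0.0138] [0.102 0.001 0.001]
(-56, 0, 0.1) -> [ 0.0018 -0.0138  0.0202] [0.202 0.001 0.001]
(-55.5, 0, 0) -> [ 0.0018 -0.0118  0.0264] [0.302 0.002 0.001]
(-55, -3, 0) -> [ 0.0018 -0.0122  0.0294] [0.302 0.002 0.001]
```

View pics/c6.png

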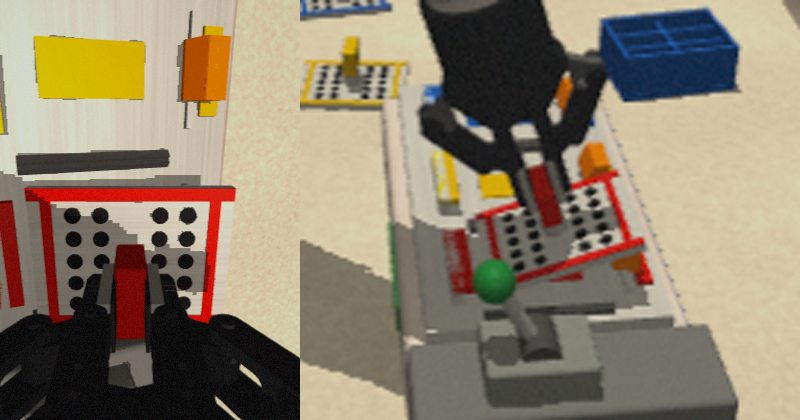

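Tilted correctly: the lip-side edge is low and short of the red lip, and the +x edge is above the clip.

```bash
python3 drive.py '0 -0.002 0.005 0 0 0;0 -0.0041 0.0097 0 0 0;0 -0.0041 0.0097 0 0 0;0 -0.0041 0.0097 0 0 0' >/dev/null; python3 bay.py red .0016 2
python3 drive.py '0 -0.003 0.0005 0.025 0 0;0 -0.0063 0.001 0.05 0 0;0 -0.0063 0.001 0.05 0 0;0 -0.008 0.002 0.075 0 0;0 -0.01 0.0027 0.1 0 0;0 -0.01 0.0027 0.1 0 0;0 -0.01 0.0027 0.1 0 0' >/dev/null; python3 bay.py red .0016 4
python3 - <<'E'
from h import *
snap("side","s7")
b=cv2.imread("pics/s7.png")[220:320,250:390]
cv2.imwrite("pics/c7.png",cv2.resize(b,(784,560),interpolation=cv2.INTER_CUBIC))
E
```

```text
t 7.9 tcp [ 0.5999 -0.2304  0.1254] yaw 1.6142 zaxis [ 0.295  0.013 -0.956] F [ 0.2 -0.  -2.6] w 0.0124 g 83 q6 0.98
(-43, 1.5, 0.3) -> [ 0.0011  0.0008 -0.0003] [-0.001 -0.    -0.   ]
(-51, 1, 0.25) -> [ 0.0011 -0.0056  0.0006] [ 0.049 -0.    -0.   ]
(-56, 0.5, 0.2) -> [ 0.0011 -0.0093  0.0024] [ 0.099 -0.    -0.   ]
(-56, 0, 0.1) -> [ 0.0011 -0.0073  0.0088] [ 0.199 -0.    -0.   ]
(-55.5, 0, 0) -> [ 0.0011 -0.0054  0.015 ] [ 0.299 -0.    -0.   ]
(-55, -3, 0) -> [ 0.0011 -0.0058  0.018 ] [ 0.299 -0.    -0.   ]
t 8.6 tcp [ 0.5917 -0.2309  0.1201] yaw 1.6146 zaxis [ 0.198  0.009 -0.98 ] F [-1.2  0.4 -3.1] w 0.0118 g 83 q6 0.98
(-56, 0.5, 0.2) -> [ 0.0012  0.0001 -0.0002] [-0. -0.  0.]
(-56, 0, 0.1) -> [0.0012 0.0026 0.0059] [ 0.1 -0.   0. ]
(-55.5, 0, 0) -> [0.0012 0.0052 0.0119] [ 0.2 -0.   0. ]
(-55, -3, 0) -> [0.0012 0.0051 0.0149] [ 0.2 -0.   0. ]
```

View pics/c7.png

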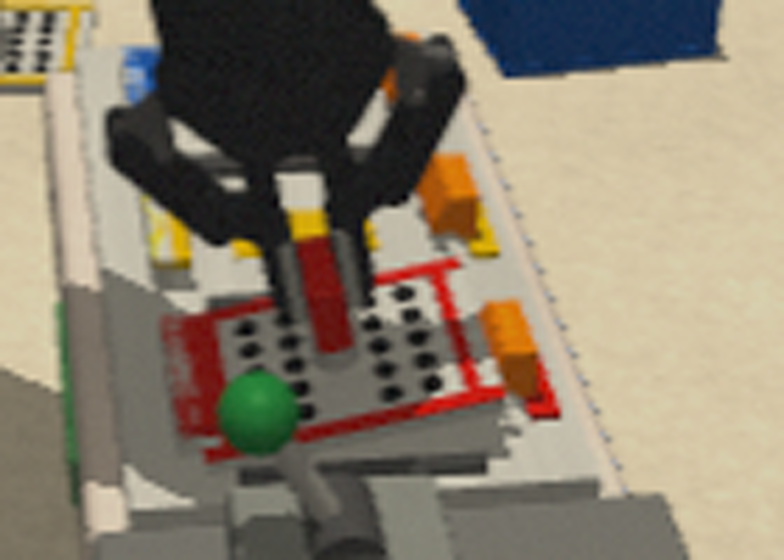

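The plate is under the lip (lip at about (195,380) in the crop) and the far edge stands just inside the clip. Now I'll rotate it flat and press.

```bash
python3 drive.py '0.001 0.001 0.003 0.05 0 0;0.001 0.0026 0.0059 0.1 0 0;0.001 0.004 0.009 0.15 0 0;0.001 0.0052 0.0119 0.2 0 0;0.001 0.0052 0.0119 0.2 0 0' - 100 >/dev/null; python3 bay.py red .0016 6
python3 drive.py '0 0 0.002 0 0 0;0 0 0.003 0 0 0;0 0 0.003 0 0 0;0 0 0.003 0 0 0' >/dev/null; python3 bay.py red .0016 6
```

```text
t 9.15 tcp [ 0.5998 -0.2298  0.1101] yaw 1.6148 zaxis [-0.    -0.001 -1.   ] F [-0.1 -0.1 -1. ] w 0.0114 g 103 q6 1.04
(-55.5, 0, 0) -> [ 0.0005 -0.0006  0.0006] [-0.     0.001  0.001]
(-55, -3, 0) -> [ 0.0005 -0.0001  0.0036] [-0.     0.001  0.001]
t 9.55 tcp [ 0.5998 -0.2298  0.1099] yaw 1.6143 zaxis [ 0.005 -0.002 -1.   ] F [-2.7  2.  12. ] w 0.0117 g 105 q6 1.04
(-55.5, 0, 0) -> [ 0.0005 -0.0006  0.0004] [0.005 0.002 0.   ]
(-55, -3, 0) -> [ 0.0006 -0.0002  0.0034] [0.005 0.002 0.   ]
```

```bash
python3 drive.py '0 0 0.002 0 0 0;0 0 0.002 0 0 0;0 0 0.002 0 0 0' >/dev/null; python3 st.py; python3 drive.py '0 0 -0.003 0 0 0;0 0 -0.008 0 0 0;0 0 -0.008 0 0 0' >/dev/null; python3 st.py; python3 - <<'E'
from h import *
snap("side","s8")
b=cv2.imread("pics/s8.png")[220:320,250:390]
cv2.imwrite("pics/c8.png",cv2.resize(b,(784,560),interpolation=cv2.INTER_CUBIC))
E
```

```text
t 9.85 tcp [ 0.5999 -0.2298  0.1098] yaw 1.6145 zaxis [ 0.006 -0.002 -1.   ] F [-5.9  3.6 21.1] w 0.0118 g 106 q6 1.04
t 10.15 tcp [ 0.5987 -0.2296  0.1126] yaw 1.6141 zaxis [ 0.  0. -1.] F [ 1.  -0.3 -4.5] w 0.0118 g 102 q6 1.04
```

View pics/c8.png

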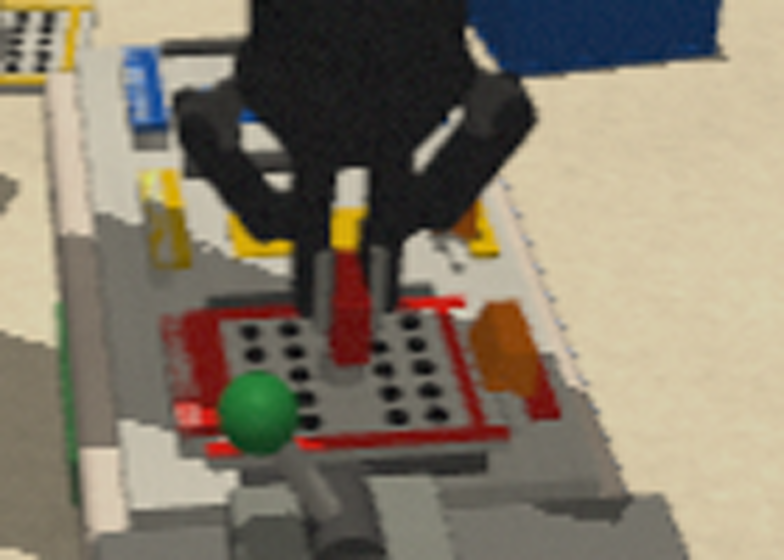

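Seated: flat, with the clip over the +x edge and held against 4.5 N. I'll release and go over the yellow rack.

```bash
python3 drive.py '0 0 0.0025 0 0 0;0 0 0.0025 0 0 0' >/dev/null; python3 drive.py '0 0 0 0 0 0;0 0 0 0 0 0;0 0 0 0 0 0;0 0 0 0 0 0' 0.04 >/dev/null; python3 st.py;  python3 drive.py '0 0 -0.05 0 0 0;0 0 -0.1 0 0 0;0 0 -0.12 0 0 0;0 0 -0.12 0 0 0' >/dev/null; python3 - <<'E'
from h import *
p,im=snap("top")
for c,n in(("red",(.6,-.231)),("blue",(.44,.355)),("yellow",(.46,.156))): print(c,rack(p,im,c,n,.085))
E
python3 st.py 0.4575 0.20 0.23 1.496
```

```text
t 10.8 tcp [ 0.5989 -0.2297  0.1102] yaw 1.6143 zaxis [ 0. -0. -1.] F [-0.3  0.1  0.3] w 0.0400 g 0 q6 1.04
red (array([ 0.6144, -0.2335], dtype=float32), -0.057, array([0.136, 0.073], dtype=float32))
blue (array([0.4394, 0.3494], dtype=float32), 0.131, array([0.079, 0.098], dtype=float32))
yellow (array([0.4567, 0.1545], dtype=float32), -0.086, array([0.108, 0.087], dtype=float32))
t 11.25 tcp [ 0.5999 -0.2301  0.2323] yaw 1.6143 zaxis [ 0.004 -0.002 -1.   ] F [-0.6 -0.2 -0.1] w 0.0402 g 0 q6 1.04
delta [ 0.4359 -0.1235  0.0008] rot [0.0039 0.0021 0.1183]
```

```bash
python3 drive.py '0.436 -0.1235 0 0 0 0.118;0.436 -0.1235 0 0 0 0.118;0.436 -0.1235 0 0 0 0.118;0.436 -0.1235 0 0 0 0.118;0.436 -0.1235 0 0 0 0.118;0.436 -0.1235 0 0 0 0.118;0.436 -0.1235 0 0 0 0.118;0.436 -0.1235 0 0 0 0.118' >/dev/null;  python3 drive.py '0.08 -0.02 0 0 0 0;0.08 -0.02 0 0 0 0;0.08 -0.02 0 0 0 0' >/dev/null
python3 - <<'E'
from h import *
s=arm.sense();p,im=snap("wrist","w9"); print(rack(p,im,"yellow",(.4575,.154),.08))
E
python3 st.py 0.4575 0.154 0.12 1.496
```

```text
(array([0.4564, 0.1543], dtype=float32), -0.084, array([0.111, 0.086], dtype=float32))
t 12.4 tcp [0.4576 0.2328 0.2283] yaw 1.5004 zaxis [-0.003 -0.001 -1.   ] F [-0.2  0.2  0.4] w 0.0397 g 0 q6 1.96
delta [-0.0785  0.0057  0.1084] rot [-0.0028  0.0014  0.0044]
```

```bash
python3 drive.py '-0.078 0.0047 0.108 0 0 0.013;-0.078 0.0047 0.108 0 0 0.013;-0.078 0.0047 0.108 0 0 0.013;-0.078 0.0047 0.108 0 0 0.013;-0.078 0.0047 0.108 0 0 0.013' >/dev/null; python3 st.py .4565 .1545 .026 1.487
```

```text
t 12.9 tcp [0.4576 0.1521 0.1216] yaw 1.4806 zaxis [-0.002 -0.    -1.   ] F [ 0.3 -0.1 -0.6] w 0.0400 g 0 q6 1.82
delta [ 0.0023 -0.0011  0.0956] rot [-0.0021  0.0004 -0.0064]
```

```bash
python3 drive.py '0.0015 -0.001 0.04 0 0 -0.005;0.0015 -0.001 0.08 0 0 -0.005;0.0015 -0.001 0.0935 0 0 -0.005;0.0015 -0.001 0.0935 0 0 -0.005;0.0015 -0.001 0.0935 0 0 -0.005;0.0015 -0.001 0.0935 0 0 -0.005' >/dev/null; python3 st.py
python3 drive.py '0 0 0 0 0 0;0 0 0 0 0 0;0 0 0 0 0 0;0 0 0 0 0 0;0 0 0 0 0 0;0 0 0 0 0 0' 0.0 80 >/dev/null; python3 st.py
python3 drive.py '0 0 -0.05 0 0 0;0 0 -0.1 0 0 0;0 0 -0.15 0 0 0;0 0 -0.174 0 0 0;0 0 -0.174 0 0 0;0 0 -0.174 0 0 0;0 0 -0.174 0 0 0' >/dev/null; python3 st.py 0.595 -0.131 0.2 1.6143
```

```text
t 13.5 tcp [0.4592 0.1554 0.0306] yaw 1.4886 zaxis [ 0.004  0.001 -1.   ] F [ 0.2 -0.3  0.4] w 0.0402 g 0 q6 1.81
t 14.1 tcp [0.458  0.1551 0.03  ] yaw 1.4883 zaxis [ 0.002  0.001 -1.   ] F [-2.5 -0.5  6.9] w 0.0125 g 78 q6 1.81
t 14.8 tcp [0.4558 0.1546 0.2006] yaw 1.4882 zaxis [-0.004 -0.001 -1.   ] F [-0.1 -0.2 -3.5] w 0.0121 g 79 q6 1.81
delta [-0.2732  0.1623  0.0003] rot [-0.0036  0.0007 -0.1261]
```

```bash
python3 drive.py '-0.273 0.162 0 0 0 -0.126;-0.273 0.162 0 0 0 -0.126;-0.273 0.162 0 0 0 -0.126;-0.273 0.162 0 0 0 -0.126;-0.273 0.162 0 0 0 -0.126;-0.273 0.162 0 0 0 -0.126;-0.273 0.162 0 0 0 -0.126;-0.273 0.162 0 0 0 -0.126' >/dev/null;  python3 drive.py '0 0 0 0 0 0;0 0 0 0 0 0;0 0 0 0 0 0' >/dev/null; cat > ih.py <<'E'
import sys
from h import *
c=sys.argv[1]; s=arm.sense(); Rm=R.from_rotvec(s["tool_rot"]).as_matrix(); p,im=snap("wrist","ih_"+c)
m=mask(im,c,s=90,v=50)
# seed: predicted far stripe, walk up each column to its far edge; then along it to its ends
T=lambda x,y:s["tcp_pos"]+Rm@[x,y,.0235]
pts=[]
for y in np.linspace(-.05,.05,21):
    u,r=np.rint(proj(p,[T(.038,y)])[0]).astype(int)
    while r>0 and not m[r,u] and r>150: r-=1
    while r>0 and m[r,u]: r-=1
    pts.append(((onz(p,[(u,r+.5)],s["tcp_pos"][2]-.0235)[0]-s["tcp_pos"])@Rm)[:2])
pts=np.array(pts); print("far edge x, per y:",(pts[:,0]*1e3).round(1)," -> offset of centre %.4f"%(np.median(pts[:,0])-.042))
uv=np.argwhere(m>0)[:,::-1]; t=(onz(p,uv,s["tcp_pos"][2]-.0235)-s["tcp_pos"])@Rm
t=t[(abs(t[:,0]-np.median(pts[:,0])+.004)<.003)&(abs(t[:,1])<.07)]; print("ends",t[:,1].min().round(4),t[:,1].max().round(4))
E
python3 ih.py yellow; python3 bay.py yellow 0 0
```

```text
far edge x, per y: [41.  41.5 41.5 41.  41.5 41.5 41.  41.5 41.5 41.5 41.5 41.5 41.5 41.5
 41.5 41.5 41.5 41.5 41.5 41.5 41.5]  -> offset of centre -0.0005
ends -0.0547 0.0561
t 15.95 tcp [ 0.5957 -0.1292  0.2026] yaw 1.6159 zaxis [-0.  0. -1.] F [ 0.1 -0.3 -2.7] w 0.0123 g 79 q6 1.18
(-42, 50, 0.3) -> [-0.0018  0.0013  0.0282] [-0.3   -0.     0.002]
(-42, 12, 0.3) -> [-0.0018  0.0014  0.0662] [-0.3   -0.     0.002]
(-43, 1.5, 0.3) -> [-0.0018  0.0004  0.0767] [-0.3   -0.     0.002]
(-51, 1, 0.25) -> [-0.0018 -0.0055  0.0794] [-0.25  -0.     0.002]
(-56, 0.5, 0.2) -> [-0.0018 -0.0084  0.0823] [-0.2   -0.     0.002]
(-56, 0, 0.1) -> [-0.0018 -0.0047  0.0878] [-0.1   -0.     0.002]
(-55.5, 0, 0) -> [-0.0018 -0.001   0.0931] [-0.    -0.     0.002]
(-55, -3, 0) -> [-0.0018 -0.0005  0.0961] [-0.    -0.     0.002]
```

```bash
python3 drive.py '-0.001 0.0013 0.027 -0.15 0 0;-0.001 0.0013 0.027 -0.3 0 0;-0.001 0.0013 0.027 -0.3 0 0;-0.001 0.0013 0.064 -0.3 0 0;-0.001 0.0013 0.064 -0.3 0 0;-0.001 0.0004 0.075 -0.3 0 0;-0.001 0.0004 0.075 -0.3 0 0;-0.001 0.0004 0.075 -0.3 0 0' >/dev/null;  python3 drive.py '0 0 0 0 0 0;0 0 0 0 0 0' >/dev/null; python3 bay.py yellow .0005 2
```

```text
t 16.95 tcp [ 0.5973 -0.1318  0.1285] yaw 1.6144 zaxis [ 0.296  0.012 -0.955] F [ 0.5 -0.4 -2.8] w 0.0121 g 80 q6 1.13
(-43, 1.5, 0.3) -> [ 0.0014 -0.0019  0.0021] [0.001 0.001 0.   ]
(-51, 1, 0.25) -> [ 0.0014 -0.0083  0.003 ] [0.051 0.001 0.   ]
(-56, 0.5, 0.2) -> [ 0.0014 -0.0119  0.0048] [0.101 0.001 0.   ]
(-56, 0, 0.1) -> [ 0.0014 -0.01    0.0112] [0.201 0.001 0.   ]
(-55.5, 0, 0) -> [ 0.0014 -0.008   0.0174] [0.301 0.001 0.   ]
(-55, -3, 0) -> [ 0.0014 -0.0085  0.0204] [0.301 0.001 0.   ]
```

```bash
python3 drive.py '0.001 -0.0019 0.002 0 0 0;0.001 -0.0019 0.002 0 0 0;0.001 -0.005 0.0025 0.025 0 0;0.001 -0.0083 0.003 0.05 0 0;0.001 -0.0083 0.003 0.05 0 0;0.001 -0.0119 0.0048 0.1 0 0;0.001 -0.0119 0.0048 0.1 0 0;0.001 -0.0119 0.0048 0.1 0 0' >/dev/null;  python3 drive.py '0 0 0 0 0 0' - 100 >/dev/null; python3 bay.py yellow .0005 4
python3 - <<'E'
from h import *
snap("side","s10")
b=cv2.imread("pics/s10.png")[200:300,250:390]
cv2.imwrite("pics/c10.png",cv2.resize(b,(784,560),interpolation=cv2.INTER_CUBIC))
E
```

```text
t 17.85 tcp [ 0.5872 -0.1312  0.1201] yaw 1.6143 zaxis [ 0.201  0.008 -0.98 ] F [ 0.9 -0.8 -0. ] w 0.0117 g 102 q6 1.14
(-56, 0.5, 0.2) -> [ 0.0004  0.0001 -0.0002] [0.002 0.001 0.   ]
(-56, 0, 0.1) -> [0.0004 0.0027 0.0059] [0.102 0.001 0.   ]
(-55.5, 0, 0) -> [0.0004 0.0053 0.0119] [0.202 0.001 0.   ]
(-55, -3, 0) -> [0.0004 0.0052 0.015 ] [0.202 0.001 0.   ]
```

View pics/c10.png

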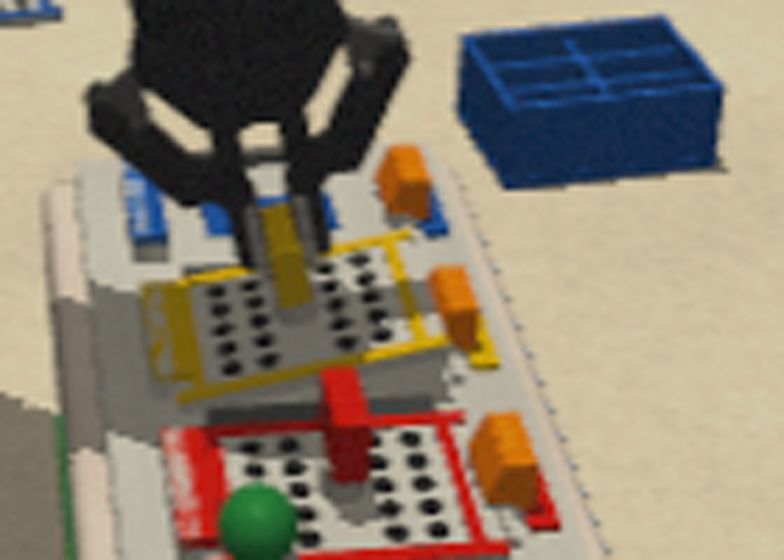

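The yellow plate is hooked under its lip and red stays seated. I'll press yellow flat.

```bash
python3 drive.py '0 0.001 0.003 0.05 0 0;0 0.0026 0.0059 0.1 0 0;0 0.004 0.009 0.15 0 0;0 0.0052 0.0119 0.2 0 0;0 0.0052 0.014 0.2 0 0;0 0.0052 0.0165 0.2 0 0;0 0.0052 0.0165 0.2 0 0;0 0.0052 0.0165 0.2 0 0' >/dev/null; python3 bay.py yellow .0005 6;  python3 drive.py '0 0 -0.004 0 0 0;0 0 -0.007 0 0 0;0 0 -0.007 0 0 0' >/dev/null; python3 st.py
```

```text
t 18.7 tcp [ 0.5942 -0.131   0.1099] yaw 1.6139 zaxis [ 0.002 -0.002 -1.   ] F [-13.5   1.2  32. ] w 0.0117 g 107 q6 1.18
(-55.5, 0, 0) -> [0.0004 0.0006 0.0004] [ 0.002  0.002 -0.   ]
(-55, -3, 0) -> [0.0004 0.0011 0.0034] [ 0.002  0.002 -0.   ]
t 19.0 tcp [ 0.5948 -0.1305  0.111 ] yaw 1.6142 zaxis [-0.  0. -1.] F [ 0.8 -0.8 -1.7] w 0.0117 g 102 q6 1.18
```

```bash
python3 drive.py '0 0 -0.0025 0 0 0;0 0 -0.0025 0 0 0;0 0 -0.0025 0 0 0' >/dev/null; python3 st.py; python3 drive.py '0 0 0.001 0 0 0;0 0 0.001 0 0 0' >/dev/null; python3 drive.py '0 0 0 0 0 0;0 0 0 0 0 0;0 0 0 0 0 0;0 0 0 0 0 0' 0.04 >/dev/null;  python3 drive.py '0 0 -0.05 0 0 0;0 0 -0.1 0 0 0;0 0 -0.12 0 0 0;0 0 -0.12 0 0 0' >/dev/null; python3 - <<'E'
from h import *
p,im=snap("top")
print(rack(p,im,"blue",(.44,.355),.085))
E
python3 st.py 0.44 0.43 0.23 1.70
```

```text
t 19.3 tcp [ 0.5944 -0.1303  0.1129] yaw 1.6144 zaxis [-0.002  0.001 -1.   ] F [ 0.2  0.3 -4.6] w 0.0120 g 101 q6 1.18
(array([0.4394, 0.3493], dtype=float32), 0.131, array([0.079, 0.098], dtype=float32))
t 20.35 tcp [ 0.5962 -0.131   0.2352] yaw 1.6143 zaxis [ 0.005 -0.002 -1.   ] F [ 0.2 -0.3 -1.3] w 0.0398 g 0 q6 1.18
delta [ 0.5673 -0.1317  0.0035] rot [ 0.0044  0.0021 -0.0857]
```

```bash
python3 drive.py '0.36 -0.084 0 0 0 -0.085;0.36 -0.084 0 0 0 -0.085;0.36 -0.084 0 0 0 -0.085;0.36 -0.084 0 0 0 -0.085;0.36 -0.084 0 0 0 -0.085;0.36 -0.084 0 0 0 -0.085;0.36 -0.084 0 0 0 -0.085;0.36 -0.084 0 0 0 -0.085' >/dev/null; python3 st.py 0.44 0.43 0.23 1.70;  python3 drive.py '0.19 -0.08 0 0 0 0;0.19 -0.08 0 0 0 0;0.19 -0.08 0 0 0 0;0.19 -0.08 0 0 0 0;0.19 -0.08 0 0 0 0' >/dev/null
python3 drive.py '0 0 0 0 0 0;0 0 0 0 0 0' >/dev/null
python3 - <<'E'
from h import *
s=arm.sense();p,im=snap("wrist","w11"); print(rack(p,im,"blue",(.4394,.3503),.08))
E
python3 st.py 0.4394 0.3506 0.12 1.71
```

```text
t 21.15 tcp [0.4928 0.2288 0.2311] yaw 1.7033 zaxis [-0.003  0.    -1.   ] F [-0.3  0.2  0. ] w 0.0399 g 0 q6 1.72
delta [ 0.2064 -0.0257  0.0013] rot [-0.0031 -0.0005  0.0033]
(array([0.4394, 0.3504], dtype=float32), 0.141, array([0.084, 0.109], dtype=float32))
t 21.9 tcp [0.3921 0.4024 0.232 ] yaw 1.6979 zaxis [-0.001 -0.001 -1.   ] F [ 0.3 -0.1  0.5] w 0.0402 g 0 q6 2.10
delta [-0.0572  0.0404  0.1121] rot [-0.0011  0.0012 -0.0121]
```

```bash
python3 drive.py '-0.0572 0.0404 0.112 0 0 -0.012;-0.0572 0.0404 0.112 0 0 -0.012;-0.0572 0.0404 0.112 0 0 -0.012;-0.0572 0.0404 0.112 0 0 -0.012;-0.0572 0.0404 0.112 0 0 -0.012;-0.0572 0.0404 0.112 0 0 -0.012' >/dev/null; python3 st.py 0.4394 0.3506 0.026 1.711
```

```text
t 22.5 tcp [0.4402 0.3523 0.1226] yaw 1.7104 zaxis [ 0.002  0.001 -1.   ] F [-0.5  0.3  0.6] w 0.0401 g 0 q6 1.96
delta [-0.0017 -0.0013  0.0966] rot [ 0.0023 -0.0012 -0.0006]
```

```bash
python3 drive.py '-0.001 -0.001 0.04 0 0 0;-0.001 -0.001 0.08 0 0 0;-0.001 -0.001 0.0945 0 0 0;-0.001 -0.001 0.0945 0 0 0;-0.001 -0.001 0.0945 0 0 0;-0.001 -0.001 0.0945 0 0 0' >/dev/null; python3 st.py
python3 drive.py '0 0 0 0 0 0;0 0 0 0 0 0;0 0 0 0 0 0;0 0 0 0 0 0;0 0 0 0 0 0;0 0 0 0 0 0' 0.0 80 >/dev/null; python3 st.py
python3 drive.py '0 0 -0.05 0 0 0;0 0 -0.1 0 0 0;0 0 -0.15 0 0 0;0 0 -0.174 0 0 0;0 0 -0.174 0 0 0;0 0 -0.174 0 0 0;0 0 -0.174 0 0 0' >/dev/null; python3 st.py 0.591 -0.031 0.2 1.6143
```

```text
t 23.1 tcp [0.4398 0.3522 0.0287] yaw 1.7119 zaxis [ 0.004  0.002 -1.   ] F [-0.2 -0.1  0.3] w 0.0400 g 0 q6 1.96
t 23.7 tcp [0.4391 0.3515 0.0279] yaw 1.7113 zaxis [ 0.002  0.001 -1.   ] F [-1.1  0.1  5.3] w 0.0127 g 79 q6 1.96
t 24.4 tcp [0.4371 0.3502 0.1981] yaw 1.7112 zaxis [-0.003 -0.002 -1.   ] F [ 0.7 -0.7 -2.9] w 0.0125 g 79 q6 1.96
delta [-0.3989  0.0991 -0.0016] rot [-0.0035  0.0018  0.0969]
```

```bash
python3 drive.py '-0.37 0.093 0 0 0 0.097;-0.37 0.093 0 0 0 0.097;-0.37 0.093 0 0 0 0.097;-0.37 0.093 0 0 0 0.097;-0.37 0.093 0 0 0 0.097;-0.37 0.093 0 0 0 0.097;-0.37 0.093 0 0 0 0.097;-0.37 0.093 0 0 0 0.097' >/dev/null;  python3 st.py 0.591 -0.031 0.2 1.6143
```

```text
t 25.2 tcp [ 0.5819 -0.0058  0.1977] yaw 1.6115 zaxis [-0.004 -0.    -1.   ] F [ 1.2  0.3 -3.4] w 0.0127 g 79 q6 1.38
delta [-0.0256  0.008  -0.0024] rot [-0.0038  0.0001 -0.0028]
```

```bash
python3 drive.py '-0.026 0.007 0 0 0 0;-0.026 0.007 0 0 0 0;-0.026 0.007 0 0 0 0;-0.026 0.007 0 0 0 0' >/dev/null; python3 ih.py blue; sed -i 's/off=.0295/off=.0288/' bay.py; python3 bay.py blue 0 0
```

```text
far edge x, per y: [40.4 40.4 40.4 40.4 40.5 40.5 40.5 40.5 40.5 40.5 40.5 40.5 40.5 40.5
 40.5 40.5 40.5 40.5 40.5 40.5 40.5]  -> offset of centre -0.0015
ends -0.0554 0.0562
t 25.65 tcp [ 0.5894 -0.027   0.1994] yaw 1.6155 zaxis [-0.002  0.001 -1.   ] F [ 0.   0.6 -2.8] w 0.0123 g 79 q6 1.34
(-42, 50, 0.3) -> [-0.0042  0.0035  0.0256] [-0.302 -0.001  0.001]
(-42, 12, 0.3) -> [-0.0042  0.0036  0.0636] [-0.302 -0.001  0.001]
(-43, 1.5, 0.3) -> [-0.0042  0.0026  0.0741] [-0.302 -0.001  0.001]
(-51, 1, 0.25) -> [-0.0042 -0.0033  0.0769] [-0.252 -0.001  0.001]
(-56, 0.5, 0.2) -> [-0.0042 -0.0062  0.0798] [-0.202 -0.001  0.001]
(-56, 0, 0.1) -> [-0.0042 -0.0026  0.0853] [-0.102 -0.001  0.001]
(-55.5, 0, 0) -> [-0.0043  0.0011  0.0906] [-0.002 -0.001  0.001]
(-55, -3, 0) -> [-0.0043  0.0016  0.0936] [-0.002 -0.001  0.001]
```

```bash
python3 drive.py '-0.0027 0.0035 0.0256 -0.15 0 0;-0.0027 0.0035 0.0256 -0.3 0 0;-0.0027 0.0035 0.0256 -0.3 0 0;-0.0027 0.0035 0.062 -0.3 0 0;-0.0027 0.0035 0.062 -0.3 0 0;-0.0027 0.0026 0.073 -0.3 0 0;-0.0027 0.0026 0.073 -0.3 0 0;-0.0027 0.0026 0.073 -0.3 0 0' >/dev/null;  python3 drive.py '0 0 0 0 0 0;0 0 0 0 0 0' >/dev/null; python3 bay.py blue .0015 2
```

```text
t 26.65 tcp [ 0.5938 -0.0308  0.1283] yaw 1.6143 zaxis [ 0.297  0.012 -0.955] F [-0.6  0.2 -3.5] w 0.0122 g 79 q6 1.31
(-43, 1.5, 0.3) -> [ 0.0014 -0.0026  0.0024] [0.001 0.    0.   ]
(-51, 1, 0.25) -> [ 0.0014 -0.009   0.0032] [0.051 0.    0.   ]
(-56, 0.5, 0.2) -> [ 0.0014 -0.0127  0.0051] [0.101 0.    0.   ]
(-56, 0, 0.1) -> [ 0.0014 -0.0109  0.0114] [0.201 0.    0.   ]
(-55.5, 0, 0) -> [ 0.0014 -0.009   0.0176] [0.301 0.    0.   ]
(-55, -3, 0) -> [ 0.0014 -0.0094  0.0206] [0.301 0.    0.   ]
```

```bash
python3 drive.py '0.001 -0.0026 0.0024 0 0 0;0.001 -0.0026 0.0024 0 0 0;0.001 -0.005 0.003 0.025 0 0;0.001 -0.009 0.0032 0.05 0 0;0.001 -0.009 0.0032 0.05 0 0;0.001 -0.0125 0.0051 0.1 0 0;0.001 -0.0125 0.0051 0.1 0 0;0.001 -0.0125 0.0051 0.1 0 0' >/dev/null;  python3 drive.py '0 0 0 0 0 0' - 100 >/dev/null; python3 bay.py blue .0015 4
python3 - <<'E'
from h import *
snap("side","s12")
b=cv2.imread("pics/s12.png")[190:290,250:390]
cv2.imwrite("pics/c12.png",cv2.resize(b,(784,560),interpolation=cv2.INTER_CUBIC))
E
```

```text
t 27.55 tcp [ 0.5824 -0.0301  0.1187] yaw 1.6143 zaxis [ 0.199  0.009 -0.98 ] F [ 1.2  0.3 -2.2] w 0.0119 g 102 q6 1.32
(-56, 0.5, 0.2) -> [ 0.0001  0.0008 -0.0007] [0.001 0.    0.   ]
(-56, 0, 0.1) -> [0.0001 0.0033 0.0054] [0.101 0.    0.   ]
(-55.5, 0, 0) -> [0.0001 0.0059 0.0113] [0.201 0.    0.   ]
(-55, -3, 0) -> [0.0001 0.0057 0.0144] [0.201 0.    0.   ]
```

View pics/c12.png

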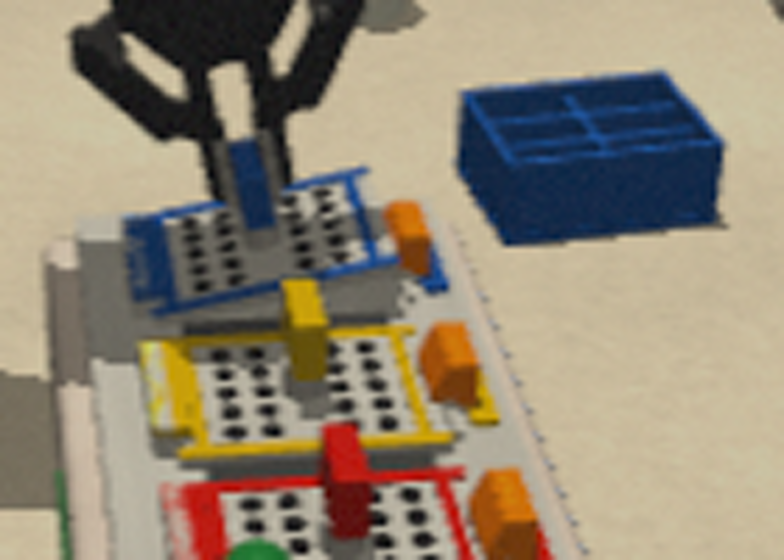

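Blue is hooked, and yellow and red are seated under their clips. I'll press blue flat.

```bash
python3 drive.py '0 0.001 0.003 0.05 0 0;0 0.0028 0.0054 0.1 0 0;0 0.004 0.0085 0.15 0 0;0 0.0055 0.0115 0.2 0 0;0 0.0055 0.0135 0.2 0 0;0 0.0055 0.0155 0.2 0 0;0 0.0055 0.0155 0.2 0 0;0 0.0055 0.0155 0.2 0 0' >/dev/null; python3 bay.py blue .0015 6;  python3 drive.py '0 0 -0.004 0 0 0;0 0 -0.0075 0 0 0;0 0 -0.0075 0 0 0;0 0 -0.0075 0 0 0' >/dev/null; python3 st.py
```

```text
t 28.4 tcp [ 0.5909 -0.0299  0.108 ] yaw 1.6142 zaxis [ 0.003 -0.001 -1.   ] F [-7.5  0.3 16.7] w 0.0121 g 105 q6 1.34
(-55.5, 0, 0) -> [ 0.0003 -0.0004 -0.0008] [ 0.003  0.001 -0.   ]
(-55, -3, 0) -> [0.0003 0.     0.0022] [ 0.003  0.001 -0.   ]
t 28.8 tcp [ 0.591  -0.0298  0.1116] yaw 1.6142 zaxis [ 0.  0. -1.] F [ 1.3  0.8 -5.4] w 0.0119 g 102 q6 1.34
```

```bash
python3 drive.py '0 0 0.0035 0 0 0;0 0 0.0035 0 0 0' >/dev/null; python3 drive.py '0 0 0 0 0 0;0 0 0 0 0 0;0 0 0 0 0 0;0 0 0 0 0 0' 0.04 >/dev/null;  python3 drive.py '0 0 -0.05 0 0 0;0 0 -0.1 0 0 0;0 0 -0.1 0 0 0;0 0 -0.1 0 0 0' >/dev/null; python3 st.py 0.5995 -0.23 0.21 1.6143
python3 drive.py '-0.2 0 0 0 0 0;-0.2 0 0 0 0 0;-0.2 0 0 0 0 0;-0.2 0 0 0 0 0;-0.2 0 0 0 0 0;-0.2 0 0 0 0 0' >/dev/null; python3 st.py 0.5995 -0.23 0.11 1.6143; python3 - <<'E'
from h import *
snap("side","s13"); snap("wrist","w13")
b=cv2.imread("pics/s13.png")[200:340,250:390]; a=cv2.imread("pics/w13.png")
cv2.imwrite("pics/c13.png",np.hstack([a[:,150:450],cv2.resize(b,(420,420),interpolation=cv2.INTER_CUBIC)]))
E
```

```text
t 29.8 tcp [ 0.5922 -0.0299  0.2107] yaw 1.6143 zaxis [ 0.004 -0.001 -1.   ] F [ 1.   0.3 -0.5] w 0.0400 g 0 q6 1.34
delta [-0.2002 -0.0014  0.0009] rot [0.0041 0.001  0.    ]
t 30.4 tcp [ 0.5985 -0.2305  0.2064] yaw 1.6115 zaxis [-0.003  0.002 -1.   ] F [-0.1  0.4 -1.3] w 0.0402 g 0 q6 1.04
delta [0.0003 0.0013 0.0964] rot [-0.0031 -0.0022 -0.0028]
```

View pics/c13.png

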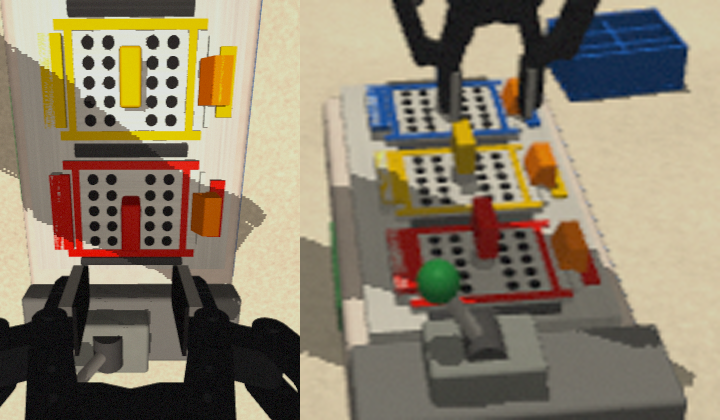

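All three plates lie flat under lip and clip. Now the red pull: descend, grip and lift.

```bash
python3 drive.py '0 0 0.05 0 0 0;0 0 0.09 0 0 0;0 0 0.098 0 0 0;0 0 0.098 0 0 0;0 0 0.098 0 0 0' >/dev/null; python3 st.py; python3 drive.py '0 0 0 0 0 0;0 0 0 0 0 0;0 0 0 0 0 0;0 0 0 0 0 0;0 0 0 0 0 0;0 0 0 0 0 0' 0 80 >/dev/null; python3 st.py;  python3 drive.py '0 0 -0.003 0 0 0;0 0 -0.005 0 0 0;0 0 -0.006 0 0 0;0 0 -0.006 0 0 0' >/dev/null; python3 st.py
```

```text
t 31.0 tcp [ 0.6009 -0.2292  0.1128] yaw 1.6156 zaxis [ 0.002 -0.001 -1.   ] F [-0.2 -0.1  0.2] w 0.0399 g 0 q6 1.04
t 31.6 tcp [ 0.6009 -0.2302  0.1134] yaw 1.6143 zaxis [ 0.004 -0.002 -1.   ] F [-1.   2.1  6.8] w 0.0120 g 80 q6 1.04
t 32.0 tcp [ 0.5995 -0.2296  0.1163] yaw 1.6142 zaxis [-0.001  0.    -1.   ] F [ 1.6 -0.9 -4.5] w 0.0123 g 79 q6 1.04
```

```bash
python3 drive.py '0 0 -0.002 0 0 0;0 0 -0.004 0 0 0;0 0 -0.006 0 0 0;0 0 -0.007 0 0 0;0 0 -0.007 0 0 0;0 0 -0.007 0 0 0' >/dev/null; python3 st.py; python3 drive.py '0 0 0 0 0 0' >/dev/null; python3 st.py;python3 - <<'E'
from h import *
b=snap("side","s14")[1][200:340,250:390]
h=cv2.cvtColor(b,cv2.COLOR_RGB2HSV); print([x[:2] for x in blobs(snap("side")[1],"green",4,s=80)])
E
```

```text
t 32.6 tcp [ 0.5994 -0.2294  0.1234] yaw 1.6143 zaxis [-0.001  0.    -1.   ] F [ 1.  -0.7 -7.7] w 0.0121 g 78 q6 1.04
t 32.7 tcp [ 0.5994 -0.2294  0.1234] yaw 1.6143 zaxis [-0.001  0.    -1.   ] F [ 1.4  0.  -8.4] w 0.0121 g 78 q6 1.04
[(np.int32(163), array([199.4, 169. ])), (np.int32(34), array([261.6, 290.5])), (np.int32(163), array([295.8, 293.1]))]
```

```bash
Z='0 0 0 0 0 0;0 0 0 0 0 0;0 0 0 0 0 0;0 0 0 0 0 0;0 0 0 0 0 0;0 0 0 0 0 0;0 0 0 0 0 0;0 0 0 0 0 0'; for i in 1 2 3; do python3 drive.py '0 0 0 0 0 0;0 0 0 0 0 0;0 0 0 0 0 0;0 0 0 0 0 0;0 0 0 0 0 0;0 0 0 0 0 0;0 0 0 0 0 0;0 0 0 0 0 0' >/dev/null; python3 st.py; done
```

```text
t 33.6 tcp [ 0.5995 -0.2295  0.1237] yaw 1.6143 zaxis [-0.  0. -1.] F [-0.4  0.2 -8.2] w 0.0121 g 78 q6 1.04
t 34.4 tcp [ 0.5996 -0.2295  0.1237] yaw 1.6142 zaxis [-0. -0. -1.] F [-1.2  1.1 -8.7] w 0.0118 g 78 q6 1.04
t 35.2 tcp [ 0.5997 -0.2295  0.1237] yaw 1.6143 zaxis [-0. -0. -1.] F [-2.1  0.1 -8.3] w 0.0119 g 78 q6 1.04
```

```bash
python3 drive.py '0 0 0 0 0 0;0 0 0 0 0 0;0 0 0 0 0 0;0 0 0 0 0 0;0 0 0.004 0 0 0;0 0 0.008 0 0 0;0 0 0.012 0 0 0;0 0 0.012 0 0 0' >/dev/null; python3 st.py; python3 drive.py '0 0 0 0 0 0;0 0 0 0 0 0;0 0 0 0 0 0;0 0 0 0 0 0' 0.04 >/dev/null; python3 drive.py '0 0 -0.05 0 0 0;0 0 -0.1 0 0 0;0 0 -0.1 0 0 0' >/dev/null; python3 st.py .591 -.03 .21 1.6143
```

```text
t 36.0 tcp [ 0.601  -0.2301  0.1134] yaw 1.6144 zaxis [ 0.004 -0.002 -1.   ] F [-1.5  0.9  2.7] w 0.0119 g 80 q6 1.04
t 36.7 tcp [ 0.6031 -0.2313  0.22  ] yaw 1.6143 zaxis [ 0.012 -0.006 -1.   ] F [ 0.8 -0.  -0.3] w 0.0398 g 0 q6 1.04
delta [ 0.2017 -0.0034  0.0086] rot [0.0113 0.0067 0.0001]
```

```bash
python3 drive.py '0.201 -0.0005 0.004 0 0 0;0.201 -0.0005 0.004 0 0 0;0.201 -0.0005 0.004 0 0 0;0.201 -0.0005 0.004 0 0 0;0.201 -0.0005 0.004 0 0 0;0.201 -0.0005 0.004 0 0 0;0.201 -0.0005 0.004 0 0 0;0.201 -0.0005 0.004 0 0 0' >/dev/null; python3 st.py .591 -.0298 .112 1.6143; python3 - <<'E'
from h import *
p,im=snap("side","s15"); print([x[:3] for x in blobs(im,"blue",20)])
E
```

```text
t 37.5 tcp [ 0.5907 -0.0302  0.2077] yaw 1.6123 zaxis [ 0. -0. -1.] F [-0.4  0.1 -0.1] w 0.0403 g 0 q6 1.34
delta [0.0004 0.0003 0.0957] rot [ 0.0002  0.0003 -0.002 ]
[(np.int32(1145), array([354.7, 217.9]), array([332, 203,  47,  31], dtype=int32)), (np.int32(288), array([293.4, 233.2]), array([273, 219,  49,  28], dtype=int32))]
```

```bash
python3 drive.py '0 0 0.05 0 0 0;0 0 0.09 0 0 0;0 0 0.096 0 0 0;0 0 0.096 0 0 0;0 0 0.096 0 0 0' >/dev/null; python3 st.py; python3 drive.py '0 0 0 0 0 0;0 0 0 0 0 0;0 0 0 0 0 0;0 0 0 0 0 0;0 0 0 0 0 0;0 0 0 0 0 0' 0 80 >/dev/null; python3 st.py;  python3 drive.py '0 0 -0.003 0 0 0;0 0 -0.006 0 0 0;0 0 -0.009 0 0 0;0 0 -0.011 0 0 0;0 0 -0.011 0 0 0;0 0 -0.011 0 0 0' >/dev/null; python3 st.py
```

```text
t 38.05 tcp [ 0.5919 -0.0296  0.1137] yaw 1.6134 zaxis [ 0.003 -0.001 -1.   ] F [ 1.1 -0.5  0.5] w 0.0396 g 0 q6 1.34
t 38.65 tcp [ 0.5918 -0.0292  0.1141] yaw 1.6143 zaxis [ 0.004 -0.001 -1.   ] F [-0.1 -1.6  5.1] w 0.0121 g 80 q6 1.34
t 39.25 tcp [ 0.5904 -0.0287  0.1223] yaw 1.6144 zaxis [-0.  0. -1.] F [ 2.9 -0.2 -7.5] w 0.0120 g 79 q6 1.34
```

```bash
python3 drive.py '0 0 -0.001 0 0 0;0 0 -0.001 0 0 0;0 0 -0.001 0 0 0;0 0 -0.001 0 0 0;0 0 -0.001 0 0 0;0 0 -0.001 0 0 0;0 0 -0.001 0 0 0;0 0 -0.001 0 0 0' >/dev/null; python3 st.py; for i in 1 2 3; do python3 drive.py '0 0 0 0 0 0;0 0 0 0 0 0;0 0 0 0 0 0;0 0 0 0 0 0;0 0 0 0 0 0;0 0 0 0 0 0;0 0 0 0 0 0;0 0 0 0 0 0' >/dev/null; python3 st.py; done
```

```text
t 40.05 tcp [ 0.5904 -0.0287  0.1237] yaw 1.6143 zaxis [-0. -0. -1.] F [ 2.7 -0.2 -8.3] w 0.0125 g 78 q6 1.34
t 40.85 tcp [ 0.5904 -0.0288  0.1237] yaw 1.6143 zaxis [-0. -0. -1.] F [ 1.6 -0.5 -7.6] w 0.0115 g 78 q6 1.34
t 41.65 tcp [ 0.5904 -0.0288  0.1237] yaw 1.6143 zaxis [-0. -0. -1.] F [ 1.7  0.  -8.4] w 0.0120 g 78 q6 1.34
t 42.45 tcp [ 0.5904 -0.0288  0.1237] yaw 1.6143 zaxis [-0. -0. -1.] F [ 1.1  0.9 -8.2] w 0.0119 g 78 q6 1.34
```

```bash
python3 drive.py '0 0 0.004 0 0 0;0 0 0.008 0 0 0;0 0 0.011 0 0 0;0 0 0.011 0 0 0' >/dev/null; python3 st.py; python3 drive.py '0 0 0 0 0 0;0 0 0 0 0 0;0 0 0 0 0 0;0 0 0 0 0 0' 0.04 >/dev/null; python3 drive.py '0 0 -0.05 0 0 0;0 0 -0.1 0 0 0;0 0 -0.1 0 0 0;0 0 -0.1 0 0 0' >/dev/null; python3 st.py .5948 -.1305 .212 1.6143
python3 drive.py '-0.101 0 0 0 0 0;-0.101 0 0 0 0 0;-0.101 0 0 0 0 0;-0.101 0 0 0 0 0;-0.101 0 0 0 0 0;-0.101 0 0 0 0 0' >/dev/null; python3 st.py .595 -.1305 .112 1.6143
```

```text
t 42.85 tcp [ 0.5909 -0.029   0.1142] yaw 1.6142 zaxis [ 0.002 -0.001 -1.   ] F [-1.6  0.2  3.9] w 0.0116 g 80 q6 1.34
t 43.65 tcp [ 0.5917 -0.029   0.2145] yaw 1.6143 zaxis [ 0.004 -0.001 -1.   ] F [-1.3 -0.  -0.6] w 0.0397 g 0 q6 1.34
delta [-0.1015 -0.0013  0.0026] rot [ 0.0038  0.001  -0.    ]
t 44.25 tcp [ 0.5945 -0.1283  0.2121] yaw 1.6158 zaxis [-0.001  0.001 -1.   ] F [ 0.8  0.2 -0.1] w 0.0399 g 0 q6 1.18
delta [-0.0023  0.0006  0.1001] rot [-0.0012 -0.0006  0.0015]
```

```bash
python3 drive.py '-0.002 0 0.05 0 0 0;-0.002 0 0.09 0 0 0;-0.002 0 0.099 0 0 0;-0.002 0 0.099 0 0 0;-0.002 0 0.099 0 0 0' >/dev/null; python3 st.py; python3 drive.py '0 0 0 0 0 0;0 0 0 0 0 0;0 0 0 0 0 0;0 0 0 0 0 0;0 0 0 0 0 0;0 0 0 0 0 0' 0 80 >/dev/null; python3 st.py;  python3 drive.py '0 0 -0.003 0 0 0;0 0 -0.006 0 0 0;0 0 -0.009 0 0 0;0 0 -0.012 0 0 0;0 0 -0.012 0 0 0;0 0 -0.012 0 0 0;0 0 -0.012 0 0 0' >/dev/null; python3 st.py
```

```text
t 44.75 tcp [ 0.5961 -0.1314  0.1156] yaw 1.6153 zaxis [ 0.002 -0.001 -1.   ] F [0.2 0.3 0.7] w 0.0401 g 0 q6 1.18
t 45.35 tcp [ 0.5962 -0.1322  0.1163] yaw 1.6142 zaxis [ 0.004 -0.001 -1.   ] F [-1.4  1.   7.2] w 0.0121 g 80 q6 1.18
t 46.05 tcp [ 0.5949 -0.1317  0.1253] yaw 1.6143 zaxis [-0.  0. -1.] F [ 2.4 -0.1 -8.3] w 0.0116 g 78 q6 1.18
```

```bash
for i in 1 2 3 4; do python3 drive.py '0 0 0 0 0 0;0 0 0 0 0 0;0 0 0 0 0 0;0 0 0 0 0 0;0 0 0 0 0 0;0 0 0 0 0 0;0 0 0 0 0 0;0 0 0 0 0 0' >/dev/null; python3 st.py; done
```

```text
t 46.85 tcp [ 0.5949 -0.1317  0.1258] yaw 1.6143 zaxis [ 0. -0. -1.] F [ 2.4 -0.2 -7.6] w 0.0123 g 78 q6 1.18
t 47.65 tcp [ 0.5949 -0.1317  0.1257] yaw 1.6142 zaxis [-0. -0. -1.] F [ 1.8 -0.7 -8.5] w 0.0116 g 78 q6 1.18
t 48.45 tcp [ 0.5949 -0.1317  0.1257] yaw 1.6143 zaxis [-0. -0. -1.] F [ 1.1 -1.3 -7.4] w 0.0116 g 78 q6 1.18
t 49.25 tcp [ 0.5949 -0.1317  0.1257] yaw 1.6143 zaxis [-0. -0. -1.] F [ 1.5  0.  -7.6] w 0.0121 g 78 q6 1.18
```

```bash
python3 drive.py '0 0 0.004 0 0 0;0 0 0.008 0 0 0;0 0 0.011 0 0 0;0 0 0.011 0 0 0' >/dev/null; python3 st.py; python3 drive.py '0 0 0 0 0 0;0 0 0 0 0 0;0 0 0 0 0 0;0 0 0 0 0 0' 0.04 >/dev/null; python3 drive.py '0 0 -0.05 0 0 0;0 0 -0.1 0 0 0;0 0 -0.13 0 0 0;0 0 -0.13 0 0 0' >/dev/null; python3 - <<'E'
from h import *
t,s=arm.camera_params("top"),arm.camera_params("side"); print(tri(t,(398.8,211.2),s,(295.8,292.9)),onz(t,[(398.8,211.2)],.1687),onz(s,[(295.8,292.9)],.1687))
E
python3 st.py .53 -.33 .25 1.6143
```

```text
t 49.65 tcp [ 0.595  -0.1318  0.1163] yaw 1.6143 zaxis [ 0.001 -0.001 -1.   ] F [-2.5  0.5  4. ] w 0.0117 g 80 q6 1.18
(array([ 0.55568544, -0.34795662,  0.17023722]), np.float64(0.0006400441233555177)) [[ 0.55613681 -0.34840595  0.1687    ]] [[ 0.55555079 -0.34616208  0.1687    ]]
t 50.45 tcp [ 0.5975 -0.1326  0.2506] yaw 1.6143 zaxis [ 0.009 -0.003 -1.   ] F [ 0.1  0.3 -0.3] w 0.0398 g 0 q6 1.18
delta [-0.1943 -0.0761  0.0006] rot [0.0092 0.0039 0.0001]
```

Ball at (0.556, -0.348, 0.170), which fits the given height. I'll turn the closed fingers so their width faces the lever, and approach from the robot's side.

```bash
python3 drive.py '-0.209 -0.112 0 0 0 -1.12;-0.209 -0.112 0 0 0 -1.12;-0.209 -0.112 0 0 0 -1.12;-0.209 -0.112 0 0 0 -1.12;-0.209 -0.112 0 0 0 -1.12;-0.209 -0.112 0 0 0 -1.12;-0.209 -0.112 0 0 0 -1.12;-0.209 -0.112 0 0 0 -1.12' 0 30 >/dev/null; python3 drive.py '0 0 0 0 0 -0.45;0 0 0 0 0 -0.45;0 0 0 0 0 -0.45;0 0 0 0 0 -0.45;0 0 0 0 0 -0.45' >/dev/null;  python3 st.py .5 -.347 .15 3.185
```

```text
t 51.75 tcp [ 0.492  -0.3452  0.2441] yaw -3.1025 zaxis [-0.001  0.001 -1.   ] F [ 0.  -0.3  1.2] w -0.0002 g 0 q6 -0.78
delta [-0.008  -0.0021  0.0941] rot [ 0.0006 -0.0006 -0.0043]
```

```bash
python3 drive.py '0 -0.002 0.05 0 0 0;0 -0.002 0.094 0 0 0;0 -0.002 0.094 0 0 0;0 -0.002 0.094 0 0 0' >/dev/null;  python3 st.py; python3 drive.py '-0.02 0 0 0 0 0;-0.035 0 0 0 0 0;-0.047 0 0 0 0 0;-0.059 0 0 0 0 0;-0.07 0 0 0 0 0;-0.08 0 0 0 0 0;-0.088 0 0 0 0 0;-0.092 0 0 0 0 0' >/dev/null; python3 st.py; python3 drive.py '-0.002 0 0 0 0 0;-0.004 0 0 0 0 0;-0.004 0 0 0 0 0' >/dev/null; python3 st.py; python3 - <<'E'
from h import *
t,it=snap("top"); s,is_=snap("side","s20")
for im in(it,is_): print([x[:2] for x in blobs(im,"green",15)])
E
```

```text
t 52.15 tcp [ 0.4918 -0.3469  0.1507] yaw -3.1004 zaxis [-0.002  0.001 -1.   ] F [ 0.6 -0.6  0.8] w -0.0001 g 0 q6 -0.79
t 52.95 tcp [ 0.585  -0.3435  0.1509] yaw -3.0987 zaxis [ 0. -0. -1.] F [-0.7 -1.1  0.1] w -0.0002 g 1 q6 -0.69
t 53.25 tcp [ 0.5879 -0.3431  0.1504] yaw -3.0990 zaxis [-0.001  0.001 -1.   ] F [-0.1 -0.3 -0.5] w 0.0003 g 0 q6 -0.69
[(np.int32(1179), array([504. , 203.6])), (np.int32(46), array([ 99.1, 300.5]))]
[(np.int32(119), array([201.9, 169.5])), (np.int32(131), array([328.4, 291.8]))]
```

```bash
python3 drive.py '-0.003 0 0 0 0 0;-0.006 0 0 0 0 0;-0.006 0 0 0 0 0' >/dev/null; python3 st.py; python3 drive.py '-0.003 0 0 0 0 0;-0.003 0 0 0 0 0' >/dev/null; python3 st.py; python3 - <<'E'
from h import *
s,im=snap("side","s21")
for a,c,b,_ in blobs(im,"green",15): print(a,c,onz(s,[c],.169).round(3))
E
```

```text
t 53.65 tcp [ 0.5892 -0.3431  0.1504] yaw -3.1010 zaxis [-0.01  0.   -1.  ] F [-15.4  -0.5   4.7] w 0.0002 g 8 q6 -0.68
t 53.85 tcp [ 0.5894 -0.3431  0.1504] yaw -3.1022 zaxis [-0.015  0.    -1.   ] F [-24.   -0.2   8.6] w 0.0001 g 12 q6 -0.68
116 [201.8 169.6] [[0.327 0.22  0.169]]
122 [328.8 292.2] [[ 0.613 -0.348  0.169]]
```

The lever is at its end stop (ball at x=0.613, expected 0.614, with reaction force). I'll retreat and check.

```bash
python3 drive.py '0.02 0 0 0 0 0;0.05 0 0 0 0 0;0.09 0 0 0 0 0;0.12 0 -0.04 0 0 0;0.13 0 -0.09 0 0 0;0.13 0 -0.12 0 0 0;0.13 0 -0.12 0 0 0;0.13 0 -0.12 0 0 0' >/dev/null; python3 drive.py '0 0 0 0 0 0;0 0 0 0 0 0' >/dev/null; python3 st.py; python3 - <<'E'
from h import *
s,im=snap("side","s22")
for a,c,b,_ in blobs(im,"green",15): print(a,c,onz(s,[c],.169).round(3))
b=im[190:360,230:430][:,:,::-1]; cv2.imwrite("pics/c22.png",cv2.resize(b,(700,595),interpolation=cv2.INTER_CUBIC))
E
```

```text
t 54.9 tcp [ 0.4669 -0.3478  0.269 ] yaw -3.0986 zaxis [-0.002  0.002 -1.   ] F [ 0.2 -0.4  0.1] w 0.0003 g 0 q6 -0.82
80 [194.  170.6] [[0.305 0.213 0.169]]
151 [328.  291.3] [[ 0.612 -0.345  0.169]]
```

View pics/c22.png

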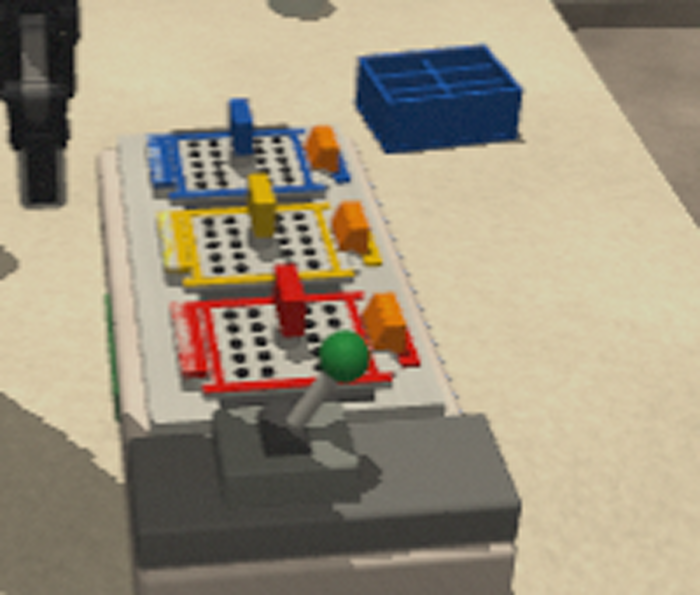

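All three racks are flat under lip and clip with their bars down, the lever is over (ball at (345,355)), and the arm is clear.

```bash
python3 -c "
from station import arm
print(arm.sign_off())"
```

```text
the job is handed in; nothing more can be done
None
```

The job is handed in: the red, blue and yellow racks are clipped into their own bays, each bar was pulled at about 8 N for about 3 s in that order, and the lever is fully over. The arm ended clear of everything, and the judge returned no verdict.

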